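# Set the push rivets of chisel-rack cleats in the toggle-clamp nest

## Task

Set the plastic push rivet of every wooden rack cleat on the bench: one at a time, seat the cleat in the nest with its rivet away from the clamp, swing the toggle clamp shut on it, push the yellow centre pin fully home, flush with its black flange, then swing the clamp back open and lay the cleat flat, rivet up, in the green tray. Push a pin only while its cleat is seated and clamped, leave the clamp open at the end, and leave the other things on the bench alone.

Things in the scene. Friction and masses are not known exactly. Their poses are not given: they have to be found in the camera images.
- nest: Clamping nest fixed to the bench: plywood base 185 mm (x) by 90 mm (y), top 10 mm above the bench. Dark wooden fences, 14 mm high on the base, leave 157 x 51 mm for one cleat lying along x; the middle 84 mm of both long sides is open for fingers. Toggle clamp at the +x end. Origin: nest centre at bench level; z up.
- nest_seat (a point): Point on the nest's base, 10 mm above the bench, where the origin of a seated cleat lies; axes parallel to the nest's.
- nest_pin (a point): Point 45 mm from the nest centre towards -x (away from the clamp) and 43 mm above the bench: where the top of a seated cleat's pin is once pushed home. A seated cleat has its rivet at this end.
- clamp (a joint): Toggle clamp: L-shaped steel lever on a pivot along the nest's y, 108 mm from nest centre along +x, 60 mm above the bench. rad: 0 = open, arm up; grows to 1.3 = shut, 53 mm arm level, rubber pad on the cleat (1.36 if the nest is empty). Over-centre spring: above 0.7 it snaps shut and presses with about 8 N, below it snaps open; either way it stays. The ball takes 6 N at most.
- clamp_ball (a point): Centre of the red ball (28 mm diameter) on the clamp's handle (12 mm round bar). At joint angle q it is, from the pivot, 90*sin(1.038-q) mm along the nest's +x and 90*cos(1.038-q) mm up: shut, 147 mm above the bench, leaning to the nest; open, 106 mm above the bench, leaning away. It turns freely between fingers that pinch it along the nest's y.
- clamp_pad (a point): Centre of the face of the clamp's rubber pad (18 mm diameter), 53 mm from the pivot; with the clamp shut on a seated cleat it rests on the cleat's top, 28 mm above the cleat's underside, 55 mm from its centre.
- tray: Fixed green finished-work tray, open, 200 mm (its x) by 250 mm (its y), walls 5 mm thick and 20 mm high, floor 5 mm thick. Origin: centre of its underside; z up.
- tray_in (a point): Centre of the tray's inner floor, axes parallel to the tray's.
- cleat1: Chisel-rack cleat, loose (may be absent): a pale wooden bar 150 mm long (its x), 44 mm wide (y), 28 mm high, about 0.14 kg, with a thin grey strip on top. A black plastic rivet flange (30 mm diameter, 4 mm high) sits on top, 45 mm from the centre towards its -x end, with a yellow centre pin. Origin: centre of the underside; z up.
- pin1 (a joint): Travel in m of the yellow centre pin of cleat1's rivet: 0 to 0.002 at the start (standing up to 16 mm above the black flange), grows as it is pushed down, 0.015 = fully home, its top level with the flange to within 1 mm. Takes about 8 N and stays where it is left; 0.013 or more counts as home.
- pin1_top (a point): Centre of the top of cleat1's yellow pin (16 mm diameter), 48 mm minus the pin travel above the cleat's underside.
- cleat2: Chisel-rack cleat, loose (may be absent): a pale wooden bar 150 mm long (its x), 44 mm wide (y), 28 mm high, about 0.14 kg, with a thin grey strip on top. A black plastic rivet flange (30 mm diameter, 4 mm high) sits on top, 45 mm from the centre towards its -x end, with a yellow centre pin. Origin: centre of the underside; z up.
- pin2 (a joint): Travel in m of the yellow centre pin of cleat2's rivet: 0 to 0.002 at the start (standing up to 16 mm above the black flange), grows as it is pushed down, 0.015 = fully home, its top level with the flange to within 1 mm. Takes about 8 N and stays where it is left; 0.013 or more counts as home.
- pin2_top (a point): Centre of the top of cleat2's yellow pin (16 mm diameter), 48 mm minus the pin travel above the cleat's underside.
- cleat3: Chisel-rack cleat, loose (may be absent): a pale wooden bar 150 mm long (its x), 44 mm wide (y), 28 mm high, about 0.14 kg, with a thin grey strip on top. A black plastic rivet flange (30 mm diameter, 4 mm high) sits on top, 45 mm from the centre towards its -x end, with a yellow centre pin. Origin: centre of the underside; z up.
- pin3 (a joint): Travel in m of the yellow centre pin of cleat3's rivet: 0 to 0.002 at the start (standing up to 16 mm above the black flange), grows as it is pushed down, 0.015 = fully home, its top level with the flange to within 1 mm. Takes about 8 N and stays where it is left; 0.013 or more counts as home.
- pin3_top (a point): Centre of the top of cleat3's yellow pin (16 mm diameter), 48 mm minus the pin travel above the cleat's underside.
- finial: Bystander, not part of the job: turned dark wood finial, upright, 48 mm wide, 105 mm high. Origin: on its underside.
- bowl: Bystander, not part of the job: turned wooden bowl, 130 mm wide, 50 mm high. Origin: on its underside.
- wax_tin: Bystander, not part of the job: amber wax jar, 66 mm wide, 50 mm high. Origin: on its underside.
- sand_block: Bystander, not part of the job: cork sanding block 90 x 55 x 30 mm. Origin: on its underside.
- mallet: Bystander, not part of the job: wooden turner's mallet standing on its head, 84 mm wide, 215 mm high. Origin: on its underside.
- screwdriver: Bystander, not part of the job: screwdriver 200 mm long lying beyond the nest.
- pad_block: Bystander, not part of the job: grey abrasive pad block 60 x 60 x 22 mm. Origin: on its underside.

How it is judged:
On the way, in this order (a step that is already met when the one before it is completed fails the run):
1. a cleat with its pin still up is seated in the nest and clamped (value of joint clamp above 1.18 rad and (((horizontal distance between cleat1 and nest_seat below 0.015 m and horizontal distance between pin1_top and nest_pin below 0.018 m and z of cleat1 in the frame of nest_seat below 0.006 m) and value of joint pin1 below 0.01 m) or ((horizontal distance between cleat2 and nest_seat below 0.015 m and horizontal distance between pin2_top and nest_pin below 0.018 m and z of cleat2 in the frame of nest_seat below 0.006 m) and value of joint pin2 below 0.01 m) or ((horizontal distance between cleat3 and nest_seat below 0.015 m and horizontal distance between pin3_top and nest_pin below 0.018 m and z of cleat3 in the frame of nest_seat below 0.006 m) and value of joint pin3 below 0.01 m))), for 0.2 s.
2. every pin has been pushed home (value of joint each of pin1, pin2, pin3 above 0.013 m), for 0.2 s.
3. the clamp is swung back open and every cleat is in the tray (all of step 2 and value of joint clamp below 0.3 rad and z of cleat1 in the frame of tray_in between -0.005 and 0.005 m and x of cleat1 in the frame of tray_in between -0.09 and 0.09 m and y of cleat1 in the frame of tray_in between -0.115 and 0.115 m and angle between each of cleat1, cleat2, cleat3's own z axis and vertical below 0.08 rad and z of cleat2 in the frame of tray_in between -0.005 and 0.005 m and x of cleat2 in the frame of tray_in between -0.09 and 0.09 m and y of cleat2 in the frame of tray_in between -0.115 and 0.115 m and z of cleat3 in the frame of tray_in between -0.005 and 0.005 m and x of cleat3 in the frame of tray_in between -0.09 and 0.09 m and y of cleat3 in the frame of tray_in between -0.115 and 0.115 m), for 0.2 s.
At the end, for the whole second after the job is handed in: Every cleat lies flat and upright (within 0.08 rad) on the tray's floor with its pin pushed to 13 mm of travel or more, and the clamp stands open (under 0.3 rad) (all of step 3); the robot touches nothing.
It fails at once if the pin of cleat1 is pushed while that cleat is not seated in the nest with the clamp shut (value of joint pin1 between 0.004 and 0.012 m and velocity of joint pin1 above 0.003 m/s and (z of clamp_pad in the frame of cleat1 above 0.036 m or not (horizontal distance between cleat1 and nest_seat below 0.015 m and horizontal distance between pin1_top and nest_pin below 0.018 m and z of cleat1 in the frame of nest_seat below 0.006 m))).
It fails at once if the pin of cleat2 is pushed while that cleat is not seated in the nest with the clamp shut (value of joint pin2 between 0.004 and 0.012 m and velocity of joint pin2 above 0.003 m/s and (z of clamp_pad in the frame of cleat2 above 0.036 m or not (horizontal distance between cleat2 and nest_seat below 0.015 m and horizontal distance between pin2_top and nest_pin below 0.018 m and z of cleat2 in the frame of nest_seat below 0.006 m))).
It fails at once if the pin of cleat3 is pushed while that cleat is not seated in the nest with the clamp shut (value of joint pin3 between 0.004 and 0.012 m and velocity of joint pin3 above 0.003 m/s and (z of clamp_pad in the frame of cleat3 above 0.036 m or not (horizontal distance between cleat3 and nest_seat below 0.015 m and horizontal distance between pin3_top and nest_pin below 0.018 m and z of cleat3 in the frame of nest_seat below 0.006 m))).
It fails at once if a bystander is knocked away or over (distance of any of finial, bowl, wax_tin, sand_block, mallet, screwdriver, pad_block from where it was at the start of the episode above 0.06 m or angle between any of finial, bowl, wax_tin, sand_block, mallet, pad_block's own z axis and vertical above 0.6 rad).
Of cleat1, cleat2, cleat3 only 2 to 3 are there at a start; the rules pass over those that are not, and their reading is None.
At some moment in a run one of cleat1, cleat2, cleat3 may be knocked a few centimetres aside while the robot is not near it.
Once in a run the grip may slacken for a moment while it holds something.
It also fails if it takes over 210 s, if anything falls off the work surface, if the arm or the gripper's body presses on something with over 40 N, if the wrist force passes 120 N, or if a joint passes its speed limit or range.

## Robot

A 6-joint arm with a two-finger parallel gripper is mounted at the origin on the work surface. World frame = base frame: x ahead of the robot, y to its left, z up, the work surface at z = 0. Lengths are in m, angles in rad, forces in N, time in s.
With the tool pointing down it reaches from about 0.15 to 0.775 m from the base axis. Payload 6.1 kg.
Tool frame: the origin (TCP) lies at the very end of the fingers, on their centre line; the grasp point (between the pads) lies 19 mm behind it (bot.hold_point_z is the z of the grasp point in the tool frame, in m); z points along the fingers, y is the line along which they close (so a half turn about z gives the same grasp; the last joint's range is limited). The gripper opens to 85 mm and grips with 20 to 120 N. Pads are 22 mm wide; open, the fingers measure 114 mm over their backs; the gripper's body (76 mm by 85 mm) begins 54 mm behind the grasp point. The pads swing forward as they close: fully open they stand 13 mm farther back than shut.
Start: joints at [-1.148, 0.126, -0.04, 1.405, 0, 1.571], TCP at [0.215, -0.479, 0.231] pointing down, gripper open.
Joint ranges: [-2.72, 2.72], [-0.95, 1.95], [-1.27, 1.35], [-1.78, 2.02], [-1.46, 1.47], [-3.14, 3.14]. Speed limits (rad/s): [2.39, 2.39, 3.01, 3.14, 3.14, 3.14].

## Interface

Orientations are given as a rotation vector (axis times angle).
In Python, from station import sensors, vision, workorder, bot gives the robot as it stands. The module is installed in compiled form; this text tells all that it offers.
- The arm moves only by the shell command python3 -m handwheel 'ROWS'. ROWS is JSON, a list of rows, each a list of 7 numbers: the shift along the world's x, y, z normalised to -1 to 1, where 1 is 750 mm, then the turn, a rotation vector about the world's x, y, z normalised to -1 to 1, where 1 is 180 degrees, then the gripper's target within -1 to 1 (fully open at 1, half-way at 0, shut at -1). In form: [[x, y, z, rx, ry, rz, claw], ...]. A call has 1 to 10 rows; each row shifts and turns the commanded pose from where the row before left it; what a row does not reach is not made up. A row lasts 1/12 s, in which the tool goes at most 41.7 mm and 7.16 degrees, less where a joint would pass 70% of its speed; a pose out of reach is approached as far as the arm can. A call with a number of a shift or a turn outside -1 to 1 is refused whole. A call with a gripper value outside its range is refused whole. The fingers move at their own pace and stop on an object; the grip force is fixed at half the most. Time passes only in rows, so rows that do not move let the fingers close. It gives the time, the measured TCP pose, the force, the opening and the grip force at its end, in the units of the state.
- sensors.observe(): the state, without advancing time (a new reading comes with each control period).
- vision.grab_frame(name): name is "scene" or "top" or "wrist"; returns a dict with "img" (480x640x3 uint8, blue, green, red), "z_map" (480x640 float32, m along the optical axis (not along the pixel's ray), 0 where there is no reading), "camera_matrix" (3x3 intrinsics, pixels), "k1" (the pictures are not rectified: a ray, as slopes to the right and down, at radius r is drawn at 1 + k1 r^2 times it, then the intrinsics apply), "R" (3x3) and "t" (3): a world point X has camera coordinates R X + t. Camera axes: x right, y down, z forward; pixel columns grow to the right and rows downward; lengths in m; the calibration is good to about 2 mm. A picture is of the moment at which its call begins.
- workorder.close_job(): hands the job in; it is judged then, once.
The state is a dict: "time_s": time; "joint_positions": joint angles; "dq": joint speeds; "joint_torque": joint torques, N m; "ee_pos": TCP position; "orientation": TCP orientation; "contact_force": force on the tool from outside, world axes, zero at the start; "wrist_torque": the same for the moment, N m; "finger_gap": finger opening in m; "grip_force": force on a finger pad.
Only numpy, scipy, OpenCV 4.12 (cv2) and the standard library are available. Lean on these libraries where they do the work, as an engineer would, in place of code of your own. Each camera call takes 0.05 s, during which the arm holds its last target. There are 200 camera calls.

## Working session

There is one attempt and no reset: what is moved stays moved. The work goes in short steps, Python scripts to look and compute and a shell command to move; the robot and the scene stay as the last step left them, time stands still between calls to the robot, and variables do not carry over. Pictures are saved under pics/ and viewed, at most 14 in all, crops included, and the job is handed in when it is done.

```bash
mkdir -p pics
cat > h.py <<'E'
import numpy as np, cv2
from station import sensors, vision, workorder, bot
def grab(n,save=None):
    f=vision.grab_frame(n)
    if save: cv2.imwrite(f'pics/{save}.png',f['img'])
    return f
def rays(f,uv):
    K=np.array(f['camera_matrix']);uv=np.asarray(uv,float).reshape(-1,2)
    d=(uv-K[:2,2])/[K[0,0],K[1,1]]
    s=d.copy()
    for _ in range(20): s=d/(1+f['k1']*(s**2).sum(1,keepdims=True))
    return np.c_[s,np.ones(len(s))]
def plane(f,uv,z):
    R=np.array(f['R']);t=np.array(f['t']);c=-R.T@t
    d=rays(f,uv)@R
    return c+d*((z-c[2])/d[:,2])[:,None]
def cloud(f):
    v,u=np.mgrid[0:480,0:640]
    r=rays(f,np.c_[u.ravel(),v.ravel()])*f['z_map'].reshape(-1,1)
    return ((r-np.array(f['t']))@np.array(f['R'])).reshape(480,640,3)
def proj(f,X):
    p=np.array(f['R'])@np.asarray(X,float)+np.array(f['t']);s=p[:2]/p[2]
    s=s*(1+f['k1']*(s@s));K=np.array(f['camera_matrix']);return K[:2,:2].diagonal()*s+K[:2,2]
E
python3 - <<'E'
from h import *
for n in('scene','top'):
    f=grab(n,n);print(n,f['camera_matrix'],f['k1'],-np.array(f['R']).T@f['t'])
s=sensors.observe();print(s,bot.hold_point_z)
E
```

```text
scene [[578.29328651   0.         310.88209509]
 [  0.         578.29328651 241.67627453]
 [  0.           0.           1.        ]] 0.011602064574712542 [1.26531059 0.63887031 1.2723678 ]
top [[555.46520311   0.         320.03727641]
 [  0.         555.46520311 246.91643557]
 [  0.           0.           1.        ]] -0.16854281907359173 [0.45527891 0.07472433 1.3502132 ]
{'time_s': 0.1, 'joint_positions': array([-1.14802988e+00,  1.26331229e-01, -4.04947132e-02,  1.40542719e+00,
        8.80460883e-06,  1.57080071e+00]), 'dq': array([-0.00032766, -0.00093081,  0.00320938, -0.00238898,  0.0015815 ,
        0.00119711]), 'joint_torque': array([ 2.27613811e-03, -4.36906958e+01,  3.53605413e+01,  1.37880334e-02,
        4.07708853e-05, -5.39396453e-06]), 'ee_pos': array([ 0.21524823, -0.4784349 ,  0.23060593]), 'orientation': array([-3.07027286e+00, -6.58839524e-01,  4.66394738e-04]), 'contact_force': array([-0.51103913, -0.79547421, -0.52555701]), 'wrist_torque': array([-0.0160945 , -0.00933624,  0.02815804]), 'grip_force': 0.0, 'finger_gap': 0.08557660152055784} -0.0187
```

View pics/top.png

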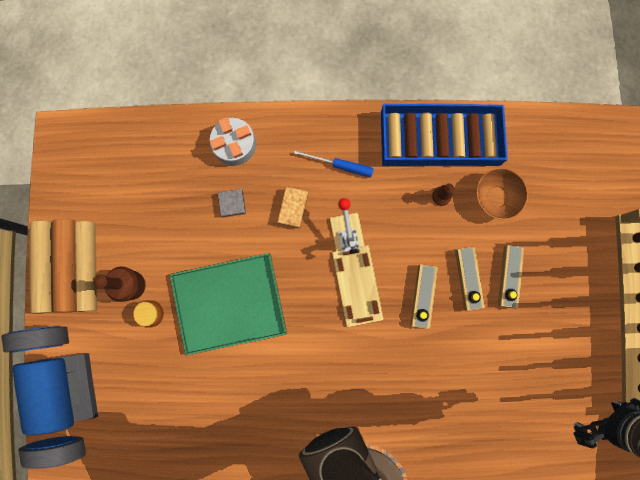

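View pics/scene.png

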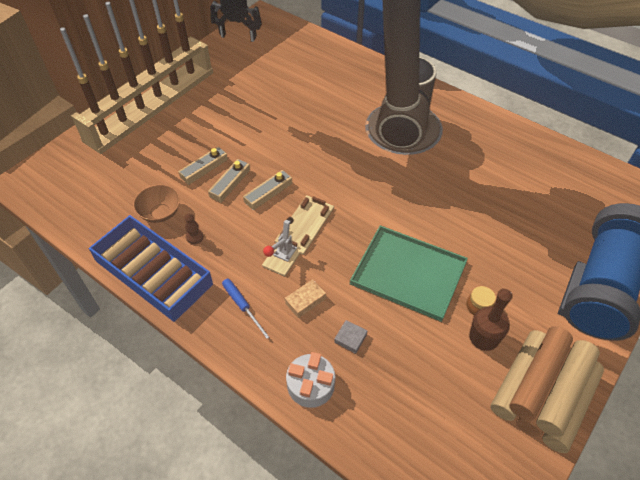

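The top view shows three cleats, with pins at px (423,316), (475,297) and (512,295). The nest is at about (357,285) with its clamp pointing away from the robot and standing open, ball at (345,204). The tray is at (228,304).

```bash
cat > meas.py <<'E'
from h import *
def rect(P):
    (c,s,a)=cv2.minAreaRect(P.astype(np.float32));b=cv2.boxPoints((c,s,a))
    e=b[1]-b[0];g=b[2]-b[1];l=e if np.hypot(*e)>np.hypot(*g) else g
    l=l*(1 if l[0]>0 else -1)
    return np.round(c,4),np.round(sorted(s),4),round(float(np.arctan2(l[1],l[0])),4)
def big(m,k=3):
    n,L,S,_=cv2.connectedComponentsWithStats(cv2.morphologyEx(m.astype(np.uint8),cv2.MORPH_OPEN,np.ones((k,k))))
    return [L==i for i in range(1,n) if S[i,4]>25]
def pins(f,z=0.048):
    hsv=cv2.cvtColor(f['img'],cv2.COLOR_BGR2HSV)
    return cv2.inRange(hsv,(22,170,120),(35,255,255))>0
E
python3 - <<'E'
from meas import *
f=grab('top');C=cloud(f);X,Y,Z=C[...,0],C[...,1],C[...,2]
hsv=cv2.cvtColor(f['img'],cv2.COLOR_BGR2HSV);v,u=np.mgrid[:480,:640]
print('floor z',np.median(Z[380:400,200:300]))
for m in big((Z>.02)&(Z<.06)&(u>395)&(u<540)&(v>235)&(v<340)):
    print('cleat',rect(C[m&(Z<.034)][:,:2]),np.median(Z[m]))
for m in big(pins(f)&(u>395)&(v>235),2):
    uv=np.c_[u[m],v[m]].mean(0);print('pin',uv,plane(f,uv,.048),np.percentile(Z[m],[10,50,90]))
m=big((cv2.inRange(hsv,(60,80,30),(90,255,255))>0)&(v<380),5)
for k in m: print('green',k.sum(),rect(plane(f,np.c_[u[k],v[k]],.02)[:,:2]))
m=(Z>.005)&(Z<.035)&(u>325)&(u<390)&(v>205)&(v<335)
for k in big(m): print('nest',k.sum(),rect(C[k&(Z<.014)][:,:2]))
for k in big((Z>.018)&(Z<.03)&m,2): print('fence',k.sum(),rect(C[k][:,:2]))
m=big((cv2.inRange(hsv,(0,200,120),(5,255,255))>0)&(v<230)&(v>190)&(u>330)&(u<360),2)
for k in m: print('ball',plane(f,np.c_[u[k],v[k]],.106).mean(0),C[k].mean(0))
img=cv2.resize(f['img'][180:340,320:540],None,fx=3.6,fy=3.6,interpolation=cv2.INTER_CUBIC);cv2.imwrite('pics/crop1.png',img)
E
```

```text
floor z 0.0008157473606785623
cleat (array([ 0.519 , -0.3779]), array([0.0467, 0.1511]), -0.1355) 0.02987386678028744
cleat (array([ 0.5164, -0.2742]), array([0.0462, 0.1502]), 0.14) 0.029967110044747624
cleat (array([ 0.4742, -0.1614]), array([0.0458, 0.1511]), -0.1553) 0.029936200025597097
pin [513.84615385 295.23076923] [[ 0.47178601 -0.37398062  0.048     ]] [0.03352099 0.04712211 0.05181585]
pin [476.79069767 297.44186047] [[ 0.46835479 -0.28295848  0.048     ]] [0.03284655 0.04832351 0.05267732]
pin [424.14634146 315.85365854] [[ 0.42744044 -0.15585085  0.048     ]] [0.03164237 0.04621998 0.05264861]
green 8389 (array([0.4606, 0.3118]), array([0.1981, 0.2494]), -1.3709)
nest 3347 (array([0.5437, 0.0053]), array([0.0915, 0.2694]), 0.1772)
fence 58 (array([0.5088, 0.0167]), array([0.0287, 0.1553]), -0.6423)
fence 60 (array([0.5513, 0.0362]), array([0.0123, 0.0297]), 0.1295)
fence 68 (array([ 0.4483, -0.0457]), array([0.013, 0.032]), 0.1526)
fence 68 (array([0.4369, 0.0167]), array([0.0126, 0.0325]), 0.1825)
fence 58 (array([0.4289, 0.0205]), array([0.0214, 0.1187]), 1.297)
ball [0.68209018 0.02834645 0.106     ] [0.68294916 0.0280584  0.10103516]
```

View pics/crop1.png

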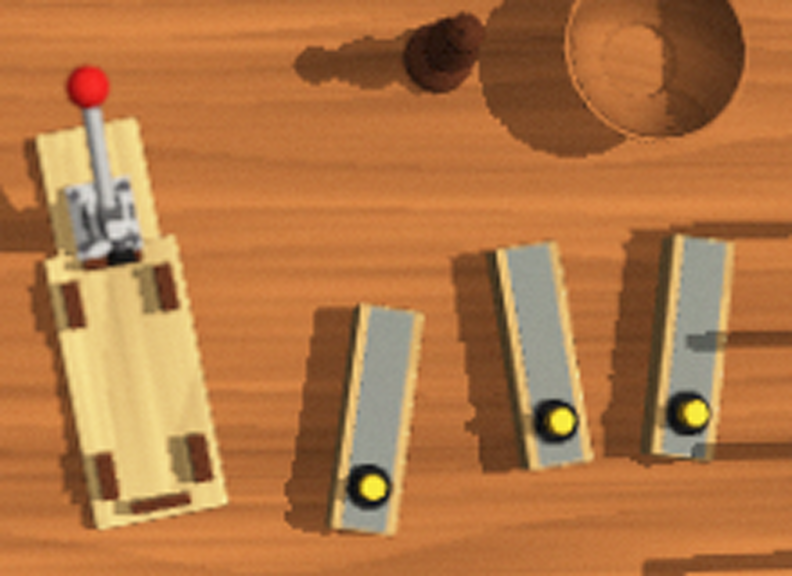

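```bash
python3 -m handwheel '[[0.0344,0.0423,0,0,0,-0.0368,1],[0.0344,0.0423,0,0,0,-0.0368,1],[0.0344,0.0423,0,0,0,-0.0368,1],[0.0344,0.0423,0,0,0,-0.0368,1],[0.0344,0.0423,0,0,0,-0.0368,1],[0.0344,0.0423,0,0,0,0,1],[0.0344,0.0423,0,0,0,0,1],[0.0344,0.0423,0,0,0,0,1],[0.0344,0.0423,0,0,0,0,1],[0.0344,0.0423,0,0,0,0,1]]'
python3 -m handwheel '[[0,0,-0.02,0,0,0,1],[0,0,0,0,0,0,1]]'
python3 - <<'E'
from h import *
f=grab('wrist','w1');s=sensors.observe();print(s['ee_pos'],s['orientation'],-np.array(f['R']).T@f['t'])
E
```

```text
time_s: 0.98
ee_pos: [0.4668, -0.1694, 0.2313]
orientation: [3.136, -0.189, -0.0]
contact_force: [0.6, -0.4, 0.0]
finger_gap: 0.0856
grip_force: 0.0
time_s: 1.15
ee_pos: [0.4663, -0.1691, 0.2139]
orientation: [-3.135, 0.182, 0.005]
contact_force: [-0.3, -0.7, -0.5]
finger_gap: 0.0855
grip_force: 0.0
[ 0.46558348 -0.17017751  0.21489909] [-3.13550789  0.18499999  0.00505949] [ 0.53384873 -0.17701631  0.35769743]
```

View pics/w1.png

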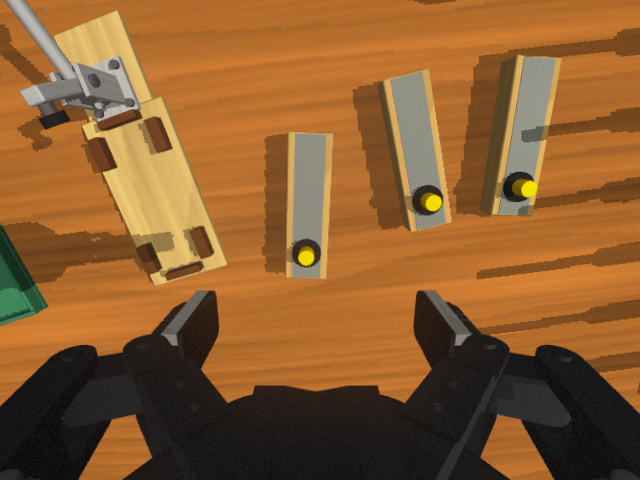

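The wrist view shows all three cleats, pins at (306,256), (431,202) and (527,188), plus the whole nest at (155,190). I'll refine the poses from here.

```bash
cat >> meas.py <<'E'
def cleats(f,zlo=.02,zhi=.034):
    C=cloud(f);Z=C[...,2]; out=[]
    for m in big((Z>zlo)&(Z<zhi)&(C[...,0]>.35)&(C[...,0]<.62),3):
        r=rect(C[m][:,:2])
        if .13<r[1][1]<.17 and .035<r[1][0]<.06: out.append(r)
    return out
def pinpos(f,z=.047):
    v,u=np.mgrid[:480,:640]; return [np.round(plane(f,np.c_[u[m],v[m]].mean(0),z)[0],4) for m in big(pins(f),2)]
E
python3 - <<'E'
from meas import *
f=grab('wrist');C=cloud(f);Z=C[...,2];v,u=np.mgrid[:480,:640]
for r in cleats(f):print(r)
print(pinpos(f))
m=(u<240)&(v<300)&(v>30)&(C[...,1]<.08)
for k in big(m&(Z>.005)&(Z<.014),5): print('base',k.sum(),rect(C[k][:,:2]))
for k in big(m&(Z>.018)&(Z<.03),3): print('fence',k.sum(),rect(C[k][:,:2]))
print(sensors.observe()['ee_pos'])
E
```

```text
(array([ 0.5184, -0.3785]), array([0.0457, 0.1501]), -0.147)
(array([ 0.5152, -0.2751]), array([0.0443, 0.1508]), 0.1262)
(array([ 0.474 , -0.1615]), array([0.0441, 0.1503]), -0.1548)
[array([ 0.4738, -0.3733,  0.047 ]), array([ 0.4703, -0.2818,  0.047 ]), array([ 0.4299, -0.1563,  0.047 ])]
base 14348 (array([0.5425, 0.004 ]), array([0.0913, 0.2689]), 0.1787)
fence 71 (array([0.632 , 0.0035]), array([0.0072, 0.0096]), 1.5274)
fence 244 (array([ 6.079e-01, -3.000e-04]), array([0.0126, 0.0303]), 0.06)
fence 77 (array([0.5913, 0.028 ]), array([0.007 , 0.0114]), -1.2615)
fence 447 (array([0.5831, 0.0111]), array([0.0107, 0.0411]), -1.3636)
fence 497 (array([ 0.564, -0.024]), array([0.0128, 0.0326]), 0.1554)
fence 502 (array([0.5528, 0.0377]), array([0.0145, 0.0323]), 0.1583)
fence 396 (array([ 0.4496, -0.045 ]), array([0.013 , 0.0326]), 0.2086)
fence 397 (array([0.439 , 0.0167]), array([0.0137, 0.0314]), 0.2052)
fence 306 (array([ 0.421 , -0.0186]), array([0.0084, 0.0406]), -1.4015)
[ 0.46536707 -0.17108711  0.21577394]
```

```bash
python3 -m handwheel '[[0.0113,0.012,0,0,0,-0.012,1],[0,0,-0.045,0,0,0,1],[0,0,-0.045,0,0,0,1],[0,0,-0.045,0,0,0,1],[0,0,-0.04,0,0,0,1],[0,0,-0.04,0,0,0,1],[0,0,0,0,0,0,1],[0,0,0,0,0,0,1]]'
```

```text
time_s: 1.92
ee_pos: [0.473, -0.1632, 0.0549]
orientation: [-3.131, 0.252, 0.004]
contact_force: [-0.6, -0.9, 0.2]
finger_gap: 0.0856
grip_force: 0.0
```

```bash
python3 -m handwheel '[[0.001,0.002,-0.035,0,0,0.002,1],[0,0,-0.03,0,0,0,1],[0,0,0,0,0,0,1],[0,0,0,0,0,0,-1],[0,0,0,0,0,0,-1],[0,0,0,0,0,0,-1],[0,0,0,0,0,0,-1],[0,0,0,0,0,0,-1],[0,0,0,0,0,0,-1]]'; python3 -m handwheel '[[0,0,0,0,0,0,-1],[0,0,0.01,0,0,0,-1],[0,0,0.05,0,0,0,-1],[0,0,0.05,0,0,0,-1],[0,0,0,0,0,0,-1],[0,0,0,0,0,0,-1]]'
```

```text
time_s: 2.67
ee_pos: [0.4768, -0.1616, 0.0087]
orientation: [3.131, -0.238, 0.006]
contact_force: [-0.7, -0.6, 7.2]
finger_gap: 0.0423
grip_force: 62.0
time_s: 3.17
ee_pos: [0.4772, -0.1614, 0.0921]
orientation: [3.131, -0.238, 0.009]
contact_force: [-0.1, 0.2, -2.5]
finger_gap: 0.0425
grip_force: 61.8
```

```bash
python3 -m handwheel '[[0.0072,0.0422,0,0,0,0.0352,-1],[0.0072,0.0422,0,0,0,0.0352,-1],[0.0072,0.0422,0,0,0,0.0352,-1],[0.0072,0.0422,0,0,0,0,-1],[0.0072,0.0422,0,0,0,0,-1],[0,0,0,0,0,0,-1],[0,0,0,0,0,0,-1]]'
cat >> meas.py <<'E'
def held(f,under):
    C=cloud(f);Z=C[...,2];e=sensors.observe()['ee_pos']
    d=np.hypot(C[...,0]-e[0],C[...,1]-e[1])
    for m in big((abs(Z-under-.028)<.006)&(d<.12),3): print('held',m.sum(),rect(C[m][:,:2]),np.median(Z[m]))
    v,u=np.mgrid[:480,:640]
    for m in big(pins(f),2):
        print('pin',np.median(C[m],0), plane(f,np.c_[u[m],v[m]].mean(0),under+.047)[0])
E
python3 - <<'E'
from meas import *
f=grab('wrist','w2');held(f,.084);print(sensors.observe()['ee_pos'])
E
```

```text
time_s: 3.75
ee_pos: [0.5012, -0.0013, 0.0876]
orientation: [-3.128, -0.288, 0.004]
contact_force: [-0.5, 0.3, -1.7]
finger_gap: 0.0428
grip_force: 62.3
held 30447 (array([ 0.5256, -0.0007]), array([0.0683, 0.1241]), -0.0242) 0.10883043544571266
[ 0.50135355 -0.00223289  0.08785266]
```

View pics/w2.png

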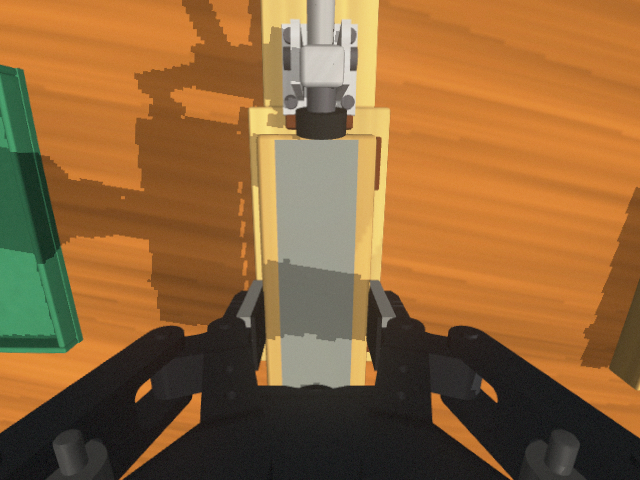

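The wrist view shows the cleat held, its far edge at row 137 between columns 258 and 376, with the nest beneath and slightly right of it. I'll cast the corners to get the offset.

```bash
cat >> meas.py <<'E'
NC=np.array([.5017,-.0037]);NY=.18
def faredge(f,top):
    # pale/grey top surface by depth; far edge from the held cleat's top plane, in nest frame
    C=cloud(f);Z=C[...,2];c,s=np.cos(NY),np.sin(NY);P=C[...,:2]-NC
    x=P[...,0]*c+P[...,1]*s;y=-P[...,0]*s+P[...,1]*c
    m=(abs(Z-top)<.008)&(abs(y)<.05)&(x>.0)&(x<.095)
    mm=max(big(m,5),key=lambda q:q.sum());x,y=x[mm],y[mm]
    ed=[np.percentile(x[abs(y-t)<.003],99) for t in(-.012,0,.012)]
    sd=[(np.percentile(y[abs(x-t)<.003],1),np.percentile(y[abs(x-t)<.003],99)) for t in(.03,.06)]
    print('far edge x',np.round(ed,4),'sides at x=.03,.06',np.round(sd,4),'top z',np.median(Z[mm]))
E
python3 - <<'E'
from meas import *
f=grab('wrist');faredge(f,.1085)
P=plane(f,[[258,137],[376,137]],.1085)[:,:2]-NC;c,s=np.cos(NY),np.sin(NY);print(P@np.array([[c,-s],[s,c]]))
print(sensors.observe()['ee_pos'],sensors.observe()['orientation'])
E
```

```text
far edge x [0.0719 0.086  0.0768] sides at x=.03,.06 [[-0.0199  0.0229]
 [-0.0198  0.0229]] top z 0.10893778842429636
[[ 0.0711385   0.02218488]
 [ 0.07125287 -0.0199878 ]]
[ 0.50146175 -0.00285054  0.08804634] [-3.12861518e+00 -2.82898515e-01  2.88860264e-03]
```

```bash
python3 -m handwheel '[[0.0049,-0.0009,0,0,0,0,-1],[0,0,-0.03,0,0,0,-1],[0,0,-0.03,0,0,0,-1],[0,0,-0.02,0,0,0,-1],[0,0,-0.008,0,0,0,-1],[0,0,-0.005,0,0,0,-1],[0,0,0,0,0,0,-1]]'
```

```text
time_s: 4.43
ee_pos: [0.5058, -0.0043, 0.0195]
orientation: [3.129, 0.28, -0.001]
contact_force: [0.0, 1.3, -1.0]
finger_gap: 0.0428
grip_force: 62.5
```

Nearly down, and not wedged. A touch lower, release partly, rise, then look.

```bash
python3 -m handwheel '[[0,0,-0.003,0,0,0,-1],[0,0,0,0,0,0,-1],[0,0,0,0,0,0,0.6],[0,0,0,0,0,0,0.6],[0,0,0,0,0,0,0.6],[0,0,0.03,0,0,0,0.8],[0,0,0.05,0,0,0,0.8],[0,0,0.05,0,0,0,0.8],[-0.03,-0.006,0.05,0,0,0,0.8],[-0.03,-0.006,0.02,0,0,0,0.8]]'
python3 - <<'E'
from meas import *
f=grab('wrist','w3');C=cloud(f);Z=C[...,2];d=np.hypot(*(np.moveaxis(C[...,:2]-NC,2,0)))
v,u=np.mgrid[:480,:640]
for m in big((Z>.034)&(Z<.042)&(d<.1),3): print(rect(C[m][:,:2]),np.median(Z[m]))
for m in big(pins(f)&(d<.1),2): print(plane(f,np.c_[u[m],v[m]].mean(0),.058)[0], 'want',NC-.045*np.array([np.cos(NY),np.sin(NY)]))
print(sensors.observe()['ee_pos'])
E
```

```text
time_s: 5.27
ee_pos: [0.4643, -0.0121, 0.1696]
orientation: [3.128, 0.283, 0.01]
contact_force: [0.4, -0.2, 0.2]
finger_gap: 0.0769
grip_force: 0.0
(array([ 0.5038, -0.0045]), array([0.0443, 0.1496]), 0.1833) 0.039944087532178034
[ 0.46045953 -0.01389981  0.058     ] want [ 0.45742703 -0.01175633]
[ 0.4606204  -0.01264166  0.17098366]
```

View pics/w3.png

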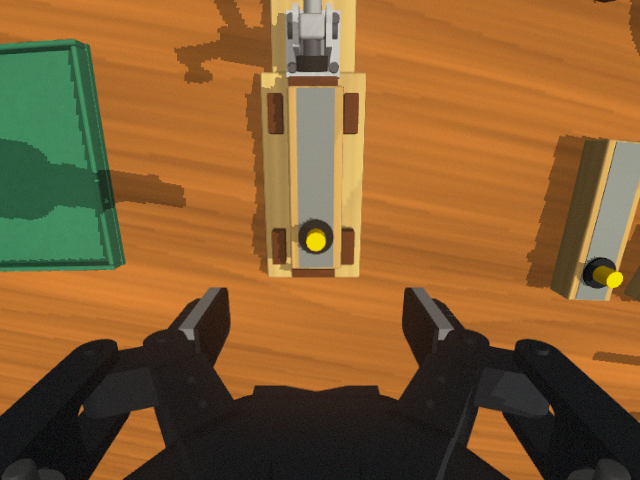

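Cleat seated between the fences (top z ≈ 0.039, pin at px (316,240)). Now the clamp ball.

```bash
python3 -m handwheel '[[0.0495,0.0092,0,0,0,0,0.3],[0.0495,0.0092,0,0,0,0,0.3],[0.0495,0.0092,0,0,0,0,0.3],[0.0495,0.0092,0,0,0,0,0.3],[0.0495,0.0092,0,0,0,0,0.3],[0.0495,0.0092,0,0,0,0,0.3],[0,0,-0.03,0,0,0,0.3],[0,0,0,0,0,0,0.3]]'
python3 - <<'E'
from meas import *
f=grab('wrist','w4');C=cloud(f);hsv=cv2.cvtColor(f['img'],cv2.COLOR_BGR2HSV);v,u=np.mgrid[:480,:640]
for k in big(cv2.inRange(hsv,(0,190,80),(6,255,255))>0,3): print(k.sum(),np.median(C[k],0),u[k].mean(),v[k].mean())
print(sensors.observe()['ee_pos'])
E
```

```text
time_s: 5.98
ee_pos: [0.6859, 0.0298, 0.1369]
orientation: [-3.128, -0.283, 0.008]
contact_force: [-1.4, 0.7, -1.5]
finger_gap: 0.0555
grip_force: 0.0
1837 [0.68819165 0.03090055 0.11730493] 314.3696243875885 275.144801306478
[0.68409383 0.02948436 0.13860883]
```

```bash
python3 -m handwheel '[[0,0,-0.035,0,0,0,0.3],[0,0,-0.033,0,0,0,0.3],[0,0,0,0,0,0,0.3],[0,0,0,0,0,0,-1],[0,0,0,0,0,0,-1],[0,0,0,0,0,0,-1],[0,0,0,0,0,0,-1]]'
```

```text
time_s: 6.62
ee_pos: [0.6848, 0.0305, 0.0942]
orientation: [-3.127, -0.284, -0.003]
contact_force: [-3.9, 4.0, 1.8]
finger_gap: 0.0247
grip_force: 58.7
```

```bash
python3 -m handwheel '[[0,0,0,0,0,0,0.2],[0,0,0,0,0,0,0.2],[0,0,0,0,0,0,0.2],[0,0,-0.009,0,0,0,0.2],[0,0,0,0,0,0,0.2],[0,0,0,0,0,0,-1],[0,0,0,0,0,0,-1],[0,0,0,0,0,0,-1],[0,0,0,0,0,0,-1]]'
```

```text
time_s: 7.37
ee_pos: [0.6845, 0.0304, 0.0846]
orientation: [-3.127, -0.283, 0.001]
contact_force: [-2.2, 5.1, 1.9]
finger_gap: 0.0257
grip_force: 58.7
```

```bash
python3 -m handwheel '[[-0.0101,-0.0018,0.0148,0,0,0,-1],[-0.0122,-0.0022,0.0131,0,0,0,-1],[-0.0139,-0.0025,0.0111,0,0,0,-1],[-0.0154,-0.0028,0.0088,0,0,0,-1],[-0.0165,-0.003,0.0064,0,0,0,-1],[-0.0173,-0.0032,0.0037,0,0,0,-1],[-0.0177,-0.0032,0.0012,0,0,0,-1],[-0.0176,-0.0032,-0.0016,0,0,0,-1],[0,0,0,0,0,0,-1]]'
```

```text
time_s: 8.12
ee_pos: [0.5916, 0.0126, 0.1279]
orientation: [3.129, 0.282, -0.004]
contact_force: [-3.4, 1.0, 1.0]
finger_gap: 0.0002
grip_force: 1.8
```

The ball slipped out of the fingers. Looking.

```bash
cat >> meas.py <<'E'
def ball(f):
    C=cloud(f);hsv=cv2.cvtColor(f['img'],cv2.COLOR_BGR2HSV);v,u=np.mgrid[:480,:640]
    for k in big(cv2.inRange(hsv,(0,190,70),(6,255,255))>0,3):
        p=np.median(C[k],0)
        if np.hypot(*(p[:2]-NC))<.22:print('ball surf',k.sum(),p,'along',(p[:2]-NC)@[np.cos(NY),np.sin(NY)],u[k].mean(),v[k].mean())
E
python3 - <<'E'
from meas import *
for n in('scene','top'): ball(grab(n,n+'2'))
i=cv2.imread('pics/scene2.png')[150:310,200:400];cv2.imwrite('pics/crop2.png',cv2.resize(i,None,fx=3.5,fy=3.5))
E
```

```text
(no output)
```

View pics/crop2.png

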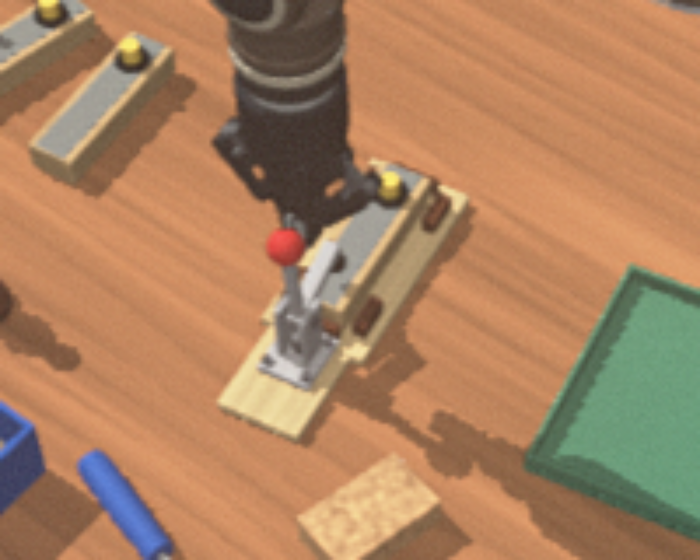

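The ball (px ~(283,245) in the crop) has passed over-centre and leans on the closed fingers. Raising straight up should let it snap shut.

```bash
python3 -m handwheel '[[0,0,0.03,0,0,0,-1],[0,0,0.05,0,0,0,-1],[0,0,0.05,0,0,0,-1],[0,0,0,0,0,0,-1],[0,0,0,0,0,0,-1]]'
python3 - <<'E'
from meas import *
f=grab('scene','scene3');C=cloud(f);hsv=cv2.cvtColor(f['img'],cv2.COLOR_BGR2HSV)
m=cv2.inRange(hsv,(0,150,70),(8,255,255))>0
v,u=np.mgrid[:480,:640]
for k in big(m&(u>240)&(u<330)&(v>180)&(v<280),2): print(k.sum(),u[k].mean(),v[k].mean(),np.median(C[k],0),hsv[k].mean(0))
for q in (0,.9,1.1,1.3,1.36):
    a=1.038-q;x=.108+.09*np.sin(a);print(q,proj(f,[*(NC+x*np.array([np.cos(NY),np.sin(NY)])),.06+.09*np.cos(a)]))
E
```

```text
time_s: 8.63
ee_pos: [0.5966, 0.0126, 0.2283]
orientation: [3.128, 0.282, 0.01]
contact_force: [-0.4, 0.9, -0.3]
finger_gap: 0.0001
grip_force: 0.0
91 288.14285714285717 212.72527472527472 [0.58983339 0.0171004  0.15439691] [  3.59340659 161.49450549 186.73626374]
0 [268.17972488 250.44460766]
0.9 [280.20910247 221.26411368]
1.1 [283.75531987 216.0762355 ]
1.3 [287.27956265 211.91763451]
1.36 [288.30881749 210.89655589]
```

Clamp shut (ball matches q≈1.3). Over to the pin with fingers closed.

```bash
cat >> meas.py <<'E'
def clampq():
    f=grab('scene');hsv=cv2.cvtColor(f['img'],cv2.COLOR_BGR2HSV);v,u=np.mgrid[:480,:640]
    k=big((cv2.inRange(hsv,(0,150,70),(8,255,255))>0)&(u>240)&(u<330)&(v>180)&(v<280),2)
    if not k: return print('ball not seen')
    p=np.array([u[k[0]].mean(),v[k[0]].mean()]);qs=np.arange(0,1.4,.02)
    d=[np.hypot(*(p-proj(f,[*(NC+(.108+.09*np.sin(1.038-q))*np.array([np.cos(NY),np.sin(NY)])),.06+.09*np.cos(1.038-q)]))) for q in qs]
    print('q',qs[np.argmin(d)],'res px',min(d),k[0].sum())
E
python3 -m handwheel '[[-0.0459,-0.0085,0,0,0,0,-1],[-0.0459,-0.0085,0,0,0,0,-1],[-0.0459,-0.0085,0,0,0,0,-1],[-0.0459,-0.0085,0,0,0,0,-1],[0,0,-0.042,0,0,0,-1],[0,0,-0.042,0,0,0,-1],[0,0,-0.042,0,0,0,-1],[0,0,-0.042,0,0,0,-1],[0,0,-0.03,0,0,0,-1],[0,0,0,0,0,0,-1]]'
```

```text
time_s: 9.52
ee_pos: [0.4525, -0.0127, 0.0709]
orientation: [-3.128, -0.282, 0.015]
contact_force: [-1.4, 0.1, -0.4]
finger_gap: -0.0001
grip_force: 0.0
```

```bash
python3 -m handwheel '[[0.006,0,0,0,0,0,-1],[0,0,0,0,0,0,-1]]'; python3 -m handwheel '[[0,0,-0.011,0,0,0,-1],[0,0,-0.009,0,0,0,-1],[0,0,-0.009,0,0,0,-1],[0,0,-0.006,0,0,0,-1],[0,0,0,0,0,0,-1],[0,0,0,0,0,0,-1]]'
```

```text
time_s: 9.68
ee_pos: [0.4625, -0.0127, 0.0776]
orientation: [3.129, 0.282, 0.002]
contact_force: [0.6, -0.6, 0.2]
finger_gap: 0.0002
grip_force: 0.0
time_s: 10.18
ee_pos: [0.4609, -0.0126, 0.0502]
orientation: [-3.129, -0.282, 0.001]
contact_force: [0.6, -0.0, 0.9]
finger_gap: 0.0002
grip_force: 0.0
```

```bash
python3 -m handwheel '[[0,0,-0.004,0,0,0,-1],[0,0,0,0,0,0,-1]]';python3 -m handwheel '[[0,0,-0.004,0,0,0,-1],[0,0,0,0,0,0,-1]]'; python3 -m handwheel '[[0,0,-0.003,0,0,0,-1],[0,0,0,0,0,0,-1]]'
```

```text
time_s: 10.35
ee_pos: [0.461, -0.0125, 0.0475]
orientation: [-3.129, -0.283, 0.0]
contact_force: [-0.1, -0.0, 1.3]
finger_gap: -0.0003
grip_force: 0.5
time_s: 10.52
ee_pos: [0.461, -0.0126, 0.0445]
orientation: [3.129, 0.282, 0.0]
contact_force: [0.2, -0.4, 3.3]
finger_gap: 0.0002
grip_force: 1.0
time_s: 10.68
ee_pos: [0.4611, -0.0126, 0.043]
orientation: [3.129, 0.282, 0.0]
contact_force: [-3.2, 0.0, 9.5]
finger_gap: 0.0001
grip_force: 4.4
```

```bash
python3 -m handwheel '[[0,0,-0.003,0,0,0,-1],[0,0,0,0,0,0,-1]]'; python3 -m handwheel '[[0,0,-0.002,0,0,0,-1],[0,0,0,0,0,0,-1]]'
```

```text
time_s: 10.85
ee_pos: [0.4612, -0.0126, 0.0428]
orientation: [3.129, 0.282, 0.002]
contact_force: [-11.1, 0.5, 28.7]
finger_gap: -0.0001
grip_force: 14.0
time_s: 11.02
ee_pos: [0.4612, -0.0126, 0.0426]
orientation: [3.129, 0.282, 0.004]
contact_force: [-15.4, -0.1, 40.7]
finger_gap: 0.0002
grip_force: 20.2
```

Stiff stop at 0.0426: the pin is home. Back off and check depth and the clamp.

```bash
python3 -m handwheel '[[0,0,0.02,0,0,0,-1],[0,0,0.05,0,0,0,-1],[-0.02,-0.004,0.05,0,0,0,0.2],[-0.02,-0.004,0.05,0,0,0,0.2],[0,0,0.02,0,0,0,0.2],[0,0,0,0,0,0,0.2]]'
cat >> meas.py <<'E'
def pinz(f):
    C=cloud(f);v,u=np.mgrid[:480,:640];nx=np.array([np.cos(NY),np.sin(NY)])
    for m in big(pins(f),2):
        p=np.median(C[m],0)
        if abs((p[:2]-NC+.045*nx)).max()<.03: print('pin',np.round(p,4))
    d=C[...,:2]-NC;x=d@nx;y=d@np.array([-nx[1],nx[0]]);t=(abs(x)<.02)&(abs(y)<.012);print('top z',np.median(C[t][:,2]))
E
python3 - <<'E'
from meas import *
f=grab('wrist','w5');pinz(f);clampq();print(sensors.observe()['ee_pos'])
E
```

```text
time_s: 11.52
ee_pos: [0.4327, -0.0188, 0.1852]
orientation: [3.128, 0.282, 0.011]
contact_force: [-0.0, -0.6, 1.1]
finger_gap: 0.0478
grip_force: 0.0
pin [ 0.4593 -0.0141  0.0443]
top z 0.329679119536983
q 1.3 res px 1.2670860357628788 89
[ 0.43146844 -0.01859974  0.18101746]
```

Pin flush, clamp still shut. Now pushing the ball open from the nest side with closed fingers.

```bash
python3 -m handwheel '[[0.0414,0.0082,0,0,0,0,-1],[0.0414,0.0082,0,0,0,0,-1],[0.0414,0.0082,0,0,0,0,-1],[0.0414,0.0082,0,0,0,0,-1],[0,0,-0.03,0,0,0,-1],[0,0,-0.03,0,0,0,-1],[0,0,0,0,0,0,-1]]' && python3 -m handwheel '[[0.018,0.0033,0,0,0,0,-1],[0.018,0.0033,0,0,0,0,-1],[0.018,0.0033,0,0,0,0,-1],[0.018,0.0033,0,0,0,0,-1],[0.02,0.0036,0,0,0,0,-1],[0,0,0,0,0,0,-1],[0,0,0,0,0,0,-1]]'; python3 -c "
from meas import *
clampq()"
```

```text
time_s: 12.2
ee_pos: [0.5525, 0.0063, 0.1289]
orientation: [-3.128, -0.283, 0.017]
contact_force: [-0.7, 0.9, -1.0]
finger_gap: 0.0003
grip_force: 0.0
time_s: 12.78
ee_pos: [0.624, 0.0187, 0.1351]
orientation: [-3.129, -0.283, 0.003]
contact_force: [0.4, 0.4, -0.1]
finger_gap: 0.0003
grip_force: 0.0
q 0.16 res px 0.9989409716061731 89
```

```bash
python3 -m handwheel '[[0,0,0.045,0,0,0,-1],[-0.0397,-0.0078,0,0,0,0,1],[-0.0397,-0.0078,0,0,0,0,1],[-0.0397,-0.0078,0,0,0,0,1],[-0.0397,-0.0078,0,0,0,0,1],[0,0,0,0,0,0,1],[0,0,0,0,0,0,1]]';python3 -c "
from meas import *
clampq()"; python3 -m handwheel '[[0,0,-0.04,0,0,0,1],[0,0,-0.04,0,0,0,1],[0,0,-0.04,0,0,0,1],[0,0,0,0,0,0,1],[0,0,0,0,0,0,1]]'
```

```text
time_s: 13.42
ee_pos: [0.5036, -0.005, 0.1706]
orientation: [3.129, 0.281, 0.002]
contact_force: [0.6, -0.0, 0.2]
finger_gap: 0.0726
grip_force: 0.0
q 0.0 res px 1.3105713121289302 86
time_s: 13.88
ee_pos: [0.5048, -0.0046, 0.0788]
orientation: [-3.128, -0.283, 0.005]
contact_force: [0.6, -0.7, -0.5]
finger_gap: 0.0857
grip_force: 0.0
```

```bash
python3 -m handwheel '[[0,0,-0.03,0,0,0,1],[0,0,-0.03,0,0,0,1],[0,0,-0.02,0,0,0,1],[0,0,0,0,0,0,1],[0,0,0,0,0,0,-1],[0,0,0,0,0,0,-1],[0,0,0,0,0,0,-1],[0,0,0,0,0,0,-1],[0,0,0,0,0,0,-1],[0,0,0,0,0,0,-1]]'; python3 -m handwheel '[[0,0,0,0,0,0,-1],[0,0,0.02,0,0,0,-1],[0,0,0.05,0,0,0,-1],[0,0,0.05,0,0,0,-1],[0,0,0,0,0,0,-1],[0,0,0,0,0,0,-1]]'
```

```text
time_s: 14.72
ee_pos: [0.5069, -0.0047, 0.0219]
orientation: [3.129, 0.282, 0.006]
contact_force: [-0.1, 0.2, 5.9]
finger_gap: 0.0429
grip_force: 62.2
time_s: 15.22
ee_pos: [0.5039, -0.0052, 0.1129]
orientation: [3.128, 0.282, -0.0]
contact_force: [-11.0, -3.2, 7.3]
finger_gap: 0.0426
grip_force: 64.4
```

```bash
python3 -m handwheel '[[-0.03,0,0,0,0,0,-1],[0,0,0,0,0,0,-1]]'; python3 -c "
from meas import *
clampq(); ball(grab('top')); f=grab('wrist','w6')"
```

```text
time_s: 15.38
ee_pos: [0.4801, -0.0048, 0.1105]
orientation: [-3.129, -0.282, 0.002]
contact_force: [-0.4, 0.6, -1.9]
finger_gap: 0.0427
grip_force: 63.4
q 0.0 res px 1.3497622244360838 87
ball surf 106 [0.68322863 0.03095164 0.11633368] along 0.18479946689909033 343.97169811320754 203.58490566037736
```

View pics/w6.png

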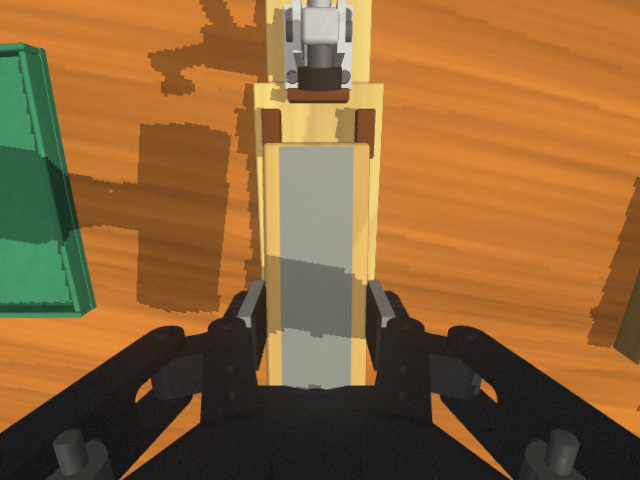

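```bash
python3 -m handwheel '[[-0.004,0.0515,0,0,0,0.006,-1],[-0.004,0.0515,0,0,0,0,-1],[-0.004,0.0515,0,0,0,0,-1],[-0.004,0.0515,0,0,0,0,-1],[-0.004,0.0515,0,0,0,0,-1],[-0.004,0.0515,0,0,0,0,-1],[-0.004,0.0515,0,0,0,0,-1],[-0.004,0.0515,0,0,0,0,-1],[-0.004,0.0515,0,0,0,0,-1],[-0.004,0.0515,0,0,0,0,-1]]'; python3 -m handwheel '[[0,0,0,0,0,0,-1],[0,0,0,0,0,0,-1]]'
cat >> meas.py <<'E'
TC=np.array([.4606,.3118]);TY=.2
def tray(f):
    hsv=cv2.cvtColor(f['img'],cv2.COLOR_BGR2HSV);m=cv2.inRange(hsv,(60,80,30),(90,255,255))>0;v,u=np.mgrid[:480,:640]
    k=max(big(m,5),key=lambda q:q.sum());P=plane(f,np.c_[u[k],v[k]],.02)[:,:2]-TC
    c,s=np.cos(TY),np.sin(TY);Q=P@np.array([[c,-s],[s,c]]);print('green x',np.percentile(Q[:,0],[.2,99.8]),'y',np.percentile(Q[:,1],[.2,99.8]))
    C=cloud(f);Z=C[...,2];p=(C[...,:2]-TC)@np.array([[c,-s],[s,c]])
    for q in big((Z>.028)&(Z<.039)&(abs(p[...,0])<.1)&(abs(p[...,1])<.125),3):
        r=rect(p[q]);print('in tray',r,np.median(Z[q]))
E
python3 -c "
from meas import *
f=grab('wrist','w7');tray(f);print(sensors.observe()['ee_pos'],sensors.observe()['orientation'])"
```

```text
time_s: 16.37
ee_pos: [0.4966, 0.2485, 0.1099]
orientation: [-2.971, -0.612, 0.035]
contact_force: [-0.3, -0.5, -1.8]
finger_gap: 0.0423
grip_force: 63.3
time_s: 16.53
ee_pos: [0.4964, 0.2481, 0.1095]
orientation: [-2.972, -0.612, 0.036]
contact_force: [-0.0, -1.3, -1.5]
finger_gap: 0.0423
grip_force: 63.3
green x [-0.09837125  0.09923208] y [-0.06790396  0.12423413]
[0.49611602 0.24735172 0.10957876] [-2.97246053 -0.61040185  0.03615081]
```

View pics/w7.png

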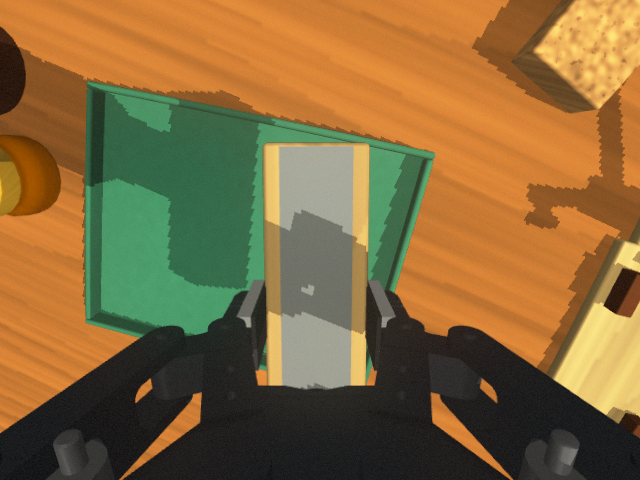

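The tray is in view (px 88–430, 85–330) with the jar and mallet left of it. The row speed limit cut the move and the yaw drifted, so I'll compute the correction.

```bash
cat > go.py <<'E'
import sys,numpy as np
from scipy.spatial.transform import Rotation as R
from station import sensors
x,y,yaw=map(float,sys.argv[1:4]);z=float(sys.argv[4]) if len(sys.argv)>4 else None
s=sensors.observe();p=s['ee_pos'];T=R.from_euler('z',yaw)*R.from_euler('x',np.pi)
r=(T*R.from_rotvec(s['orientation']).inv()).as_rotvec()/np.pi
print('pos',np.round(p,4),'shift',np.round((np.array([x,y,p[2] if z is None else z])-p)/.75,4),'turn',np.round(r,4))
E
python3 go.py .45 .381 .2
```

```text
pos [0.4961 0.2474 0.1096] shift [-0.0615  0.1782  0.    ] turn [-0.0332 -0.011  -0.0652]
```

```bash
python3 -m handwheel '[[-0.01,0.0297,0,-0.0083,-0.0028,-0.0163,-1],[-0.01,0.0297,0,-0.0083,-0.0028,-0.0163,-1],[-0.01,0.0297,0,-0.0083,-0.0028,-0.0163,-1],[-0.01,0.0297,0,-0.0083,-0.0028,-0.0163,-1],[-0.01,0.0297,0,0,0,0,-1],[-0.01,0.0297,0,0,0,0,-1],[0,0,0,0,0,0,-1],[0,0,0,0,0,0,-1]]'; python3 go.py .45 .381 .2 .016
```

```text
time_s: 17.25
ee_pos: [0.5021, 0.2554, 0.11]
orientation: [-2.973, -0.626, 0.046]
contact_force: [-0.1, 0.2, -1.6]
finger_gap: 0.0426
grip_force: 63.3
pos [0.5021 0.2554 0.11  ] shift [-0.0694  0.1674 -0.1253] turn [-0.0318 -0.0129 -0.0684]
```

```bash
python3 -c "
from station import sensors
import numpy as np
s=sensors.observe();print(np.round(s['joint_positions'],3),np.round(s['joint_torque'],2),s['contact_force'])"; python3 -m handwheel '[[0,0,0,0,0,-0.03,-1],[0,0,0,0,0,-0.03,-1],[0,0,0,0,0,0,-1]]'; python3 -c "
from station import sensors
import numpy as np
s=sensors.observe();print(np.round(s['joint_positions'],3),s['dq'])"; python3 go.py .45 .381 .2 .016
```

```text
[ 0.414  0.23  -0.185  1.164  0.107  3.141] [  0.2  -49.94  34.96   0.05   0.46   0.  ] [-0.06465652  0.17893183 -1.64433834]
time_s: 17.5
ee_pos: [0.5191, 0.2045, 0.1099]
orientation: [-2.966, -0.447, 0.047]
contact_force: [0.2, -1.0, -1.2]
finger_gap: 0.0429
grip_force: 63.3
[ 0.299  0.22  -0.201  1.16   0.145  3.141] [0.04342419 0.00236127 0.00664768 0.00271215 0.02289122 0.00091275]
pos [0.5191 0.2045 0.1099] shift [-0.0921  0.2354 -0.1252] turn [-0.044  -0.0143 -0.0314]
```

Joint 6 is at its limit (yaw = q1 − q6 + π). The cleat's direction in the tray is free, so I'll turn it half round in the + direction, away from the limit.

```bash
python3 -m handwheel '[[0,0,0.02,-0.01,-0.0035,0.03,-1],[0,0,0.01,-0.01,-0.0035,0.03,-1],[0,0,0,-0.01,-0.0035,0.038,-1],[0,0,0,-0.01,-0.0035,0.038,-1],[0,0,0,0,0,0.038,-1],[0,0,0,0,0,0.038,-1],[0,0,0,0,0,0.038,-1],[0,0,0,0,0,0.038,-1],[0,0,0,0,0,0.038,-1],[0,0,0,0,0,0.038,-1]]'; python3 -m handwheel '[[0,0,0,0,0,0.038,-1],[0,0,0,0,0,0.038,-1],[0,0,0,0,0,0.038,-1],[0,0,0,0,0,0.038,-1],[0,0,0,0,0,0.038,-1],[0,0,0,0,0,0.038,-1],[0,0,0,0,0,0.038,-1],[0,0,0,0,0,0.038,-1],[0,0,0,0,0,0.038,-1],[0,0,0,0,0,0.038,-1]]'; python3 -m handwheel '[[0,0,0,0,0,0.038,-1],[0,0,0,0,0,0.038,-1],[0,0,0,0,0,0.038,-1],[0,0,0,0,0,0.038,-1],[0,0,0,0,0,0.038,-1],[0,0,0,0,0,0,-1],[0,0,0,0,0,0,-1]]'; python3 go.py .447 .380 3.3416 .016
```

```text
time_s: 18.33
ee_pos: [0.5181, 0.2079, 0.1326]
orientation: [2.342, 2.08, -0.054]
contact_force: [-0.4, -0.2, -1.0]
finger_gap: 0.0425
grip_force: 63.3
time_s: 19.17
ee_pos: [0.5181, 0.2079, 0.1326]
orientation: [0.764, 3.02, -0.036]
contact_force: [0.3, 0.2, -2.2]
finger_gap: 0.0424
grip_force: 63.3
time_s: 19.75
ee_pos: [0.5181, 0.2077, 0.1327]
orientation: [-0.143, 3.106, -0.023]
contact_force: [0.2, 0.5, -0.7]
finger_gap: 0.0422
grip_force: 63.3
pos [0.5181 0.2077 0.1327] shift [-0.0949  0.2297 -0.1555] turn [0.0037 0.0105 0.0344]
```

```bash
python3 -m handwheel '[[-0.0165,0.038,0,0.0037,0.0105,0.0344,-1],[-0.0165,0.038,0,0,0,0,-1],[-0.0165,0.038,0,0,0,0,-1],[-0.0165,0.038,0,0,0,0,-1],[-0.0165,0.038,0,0,0,0,-1],[-0.0165,0.038,0,0,0,0,-1],[0,0,0,0,0,0,-1],[0,0,0,0,0,0,-1]]';  python3 go.py .444 .380 3.3416 .016
```

```text
time_s: 20.42
ee_pos: [0.4432, 0.3799, 0.1324]
orientation: [0.319, -3.125, 0.0]
contact_force: [-0.6, -0.9, -2.1]
finger_gap: 0.0426
grip_force: 63.3
pos [0.4432 0.3799 0.1324] shift [ 1.000e-03  1.000e-04 -1.551e-01] turn [ 0.0001  0.     -0.0011]
```

```bash
python3 -m handwheel '[[0,0,-0.04,0,0,0,-1],[0,0,-0.04,0,0,0,-1],[0,0,-0.04,0,0,0,-1],[0,0,-0.02,0,0,0,-1],[0,0,-0.008,0,0,0,-1],[0,0,0,0,0,0,-1]]'; python3 -m handwheel '[[0,0,-0.004,0,0,0,-1],[0,0,0,0,0,0,-1]]'; python3 -m handwheel '[[0,0,-0.003,0,0,0,-1],[0,0,0,0,0,0,-1]]'
```

```text
time_s: 20.92
ee_pos: [0.4446, 0.3769, 0.0211]
orientation: [0.314, -3.126, 0.003]
contact_force: [0.9, -1.5, 0.1]
finger_gap: 0.0422
grip_force: 64.2
time_s: 21.08
ee_pos: [0.4452, 0.3777, 0.0196]
orientation: [-0.315, 3.124, -0.001]
contact_force: [2.1, -3.4, 3.9]
finger_gap: 0.0424
grip_force: 64.7
time_s: 21.25
ee_pos: [0.4458, 0.3781, 0.0181]
orientation: [-0.315, 3.122, 0.0]
contact_force: [2.1, -5.2, 8.0]
finger_gap: 0.0425
grip_force: 65.2
```

```bash
python3 -m handwheel '[[0,0,0,0,0,0,0.25],[0,0,0,0,0,0,0.25],[0,0,0,0,0,0,0.25],[0,0,0,0,0,0,0.25],[0,0,0.03,0,0,0,0.25],[0,0,0.05,0,0,0,0.25],[0,0,0.05,0,0,0,0.25],[0.01,-0.05,0.02,0,0,0,0.25],[0.01,-0.05,0,0,0,0,0.25],[0.01,-0.05,0,0,0,0,0.25]]'; python3 -m handwheel '[[0.01,-0.05,0,0,0,-0.038,0.5],[0.01,-0.05,0,0,0,-0.038,0.5],[0.01,-0.05,0,0,0,-0.038,0.5],[0,-0.05,0,0,0,-0.038,0.5],[0,-0.05,0,0,0,-0.038,0.5],[0,-0.05,0,0,0,-0.038,0.5],[0,0,0,0,0,-0.038,0.5],[0,0,0,0,0,-0.038,0.5],[0,0,0,0,0,-0.038,0.5],[0,0,0,0,0,-0.038,0.5]]'
python3 - <<'E'
from meas import *
f=grab('top','t5');tray(f)
for r in cleats(f):print(r)
print(pinpos(f))
E
python3 go.py .48 -.21 .13
```

```text
time_s: 22.08
ee_pos: [0.4673, 0.2659, 0.1305]
orientation: [-0.321, 3.122, 0.003]
contact_force: [0.7, 0.0, -0.1]
finger_gap: 0.0532
grip_force: 0.0
time_s: 22.92
ee_pos: [0.4891, 0.0406, 0.1288]
orientation: [1.503, 2.758, 0.0]
contact_force: [0.6, 0.2, 0.7]
finger_gap: 0.0642
grip_force: 0.0
green x [-0.0984721   0.09845152] y [-0.12381346  0.12332786]
in tray (array([0.0028, 0.0678]), array([0.0466, 0.1478]), 0.0047) 0.03418337118055311
(array([ 0.5057, -0.2997]), array([0.0467, 0.1499]), 0.1129)
[array([0.4908, 0.3843, 0.047 ]), array([ 0.4715, -0.3741,  0.047 ]), array([ 0.4583, -0.3078,  0.047 ])]
pos [0.489  0.0408 0.1288] shift [-0.012  -0.3344  0.    ] turn [ 0.000e+00  1.000e-04 -6.394e-01]
```

Cleat one lies flat in the tray at (0.003,0.068). Cleat B was knocked to about (0.506,−0.300), so I'll re-measure from close by.

```bash
python3 -m handwheel '[[0,-0.036,0.02,0,0,-0.038,0.35],[0,-0.036,0.02,0,0,-0.038,0.35],[0,-0.036,0.02,0,0,-0.038,0.35],[0,-0.036,0.02,0,0,-0.038,0.35],[0,-0.036,0.01,0,0,-0.038,0.35],[0,-0.036,0,0,0,-0.038,0.35],[0,-0.036,0,0,0,-0.038,0.35],[0,-0.036,0,0,0,-0.038,0.35],[0,-0.036,0,0,0,-0.038,0.35],[0,-0.036,0,0,0,-0.038,0.35]]'; python3 -m handwheel '[[0,-0.036,0,0,0,-0.038,0.35],[0,-0.02,0,0,0,-0.038,0.35],[0,0,0,0,0,-0.038,0.35],[0,0,0,0,0,-0.038,0.35],[0,0,0,0,0,-0.038,0.35],[0,0,0,0,0,-0.038,0.35],[0,0,0,0,0,-0.034,0.35],[0,0,0,0,0,0,0.35],[0,0,0,0,0,0,0.35]]'
python3 - <<'E'
from meas import *
f=grab('wrist','w8')
for r in cleats(f):print(r)
print(pinpos(f))
E
python3 go.py .506 -.30 .113 .05
```

```text
time_s: 23.8
ee_pos: [0.489, -0.2301, 0.1963]
orientation: [2.791, 1.442, 0.0]
contact_force: [0.8, 0.3, -0.7]
finger_gap: 0.0575
grip_force: 0.0
time_s: 24.55
ee_pos: [0.4892, -0.2708, 0.1963]
orientation: [3.134, 0.218, -0.001]
contact_force: [0.4, -0.4, 0.0]
finger_gap: 0.0579
grip_force: 0.0
(array([ 0.5185, -0.3789]), array([0.045 , 0.1498]), -0.1422)
(array([ 0.5051, -0.3005]), array([0.0443, 0.1503]), 0.1211)
[array([ 0.4743, -0.3726,  0.047 ]), array([ 0.461, -0.307,  0.047])]
pos [ 0.4891 -0.2708  0.1963] shift [ 0.0225 -0.0389 -0.195 ] turn [ 0.     -0.0001 -0.008 ]
```

```bash
python3 -m handwheel '[[0.0212,-0.0396,0,0,0,-0.0055,0.35],[0,0,-0.04,0,0,0,0.35],[0,0,-0.04,0,0,0,0.35],[0,0,-0.04,0,0,0,0.35],[0,0,-0.04,0,0,0,0.35],[0,0,-0.03,0,0,0,0.35],[0,0,0,0,0,0,0.35],[0,0,0,0,0,0,0.35]]'; python3 go.py .505 -.3005 .121 .0105
```

```text
time_s: 25.27
ee_pos: [0.5042, -0.3001, 0.0531]
orientation: [-3.135, -0.186, 0.004]
contact_force: [0.9, 0.0, 0.9]
finger_gap: 0.0576
grip_force: 0.0
pos [ 0.5042 -0.3001  0.0531] shift [ 0.001  -0.0005 -0.0568] turn [-0.0004 -0.0008  0.0007]
```

```bash
python3 -m handwheel '[[0,0,-0.03,0,0,0,0.35],[0,0,-0.026,0,0,0,0.35],[0,0,0,0,0,0,0.35],[0,0,0,0,0,0,-1],[0,0,0,0,0,0,-1],[0,0,0,0,0,0,-1],[0,0,0,0,0,0,-1]]'; python3 -m handwheel '[[0,0,0.01,0,0,0,-1],[0,0,0.05,0,0,0,-1],[0,0,0.05,0,0,0,-1],[0,0,0,0,0,0,-1],[0,0,0,0,0,0,-1]]'; python3 go.py .5042 -.0040 .18 .088
```

```text
time_s: 25.85
ee_pos: [0.5062, -0.3014, 0.014]
orientation: [3.134, 0.183, 0.004]
contact_force: [0.0, 0.1, 5.7]
finger_gap: 0.0424
grip_force: 63.1
time_s: 26.27
ee_pos: [0.5067, -0.3017, 0.0978]
orientation: [3.133, 0.183, 0.007]
contact_force: [0.2, -0.4, -1.5]
finger_gap: 0.0425
grip_force: 62.5
pos [ 0.5067 -0.3017  0.0978] shift [-0.0034  0.3969 -0.0131] turn [0.001  0.0016 0.0202]
```

```bash
python3 -m handwheel '[[-0.0005,0.0397,-0.0013,0,0,0.0065,-1],[-0.0005,0.0397,-0.0013,0,0,0.0065,-1],[-0.0005,0.0397,-0.0013,0,0,0.0065,-1],[-0.0005,0.0397,-0.0013,0,0,0,-1],[-0.0005,0.0397,-0.0013,0,0,0,-1],[-0.0005,0.0397,-0.0013,0,0,0,-1],[-0.0005,0.0397,-0.0013,0,0,0,-1],[0,0.0397,-0.0013,0,0,0,-1],[0,0.0397,-0.0013,0,0,0,-1],[0,0.0397,-0.0013,0,0,0,-1]]'; python3 -m handwheel '[[0,0,0,0,0,0,-1],[0,0,0,0,0,0,-1]]'; python3 go.py .5042 -.004 .18
python3 -c "
from meas import *
f=grab('wrist','w9');faredge(f,.104)"
```

```text
time_s: 27.1
ee_pos: [0.5012, -0.0015, 0.0835]
orientation: [3.129, 0.279, -0.003]
contact_force: [-0.3, -0.3, -1.5]
finger_gap: 0.0425
grip_force: 62.3
time_s: 27.27
ee_pos: [0.5014, -0.0016, 0.0836]
orientation: [3.129, 0.284, -0.004]
contact_force: [0.7, 0.6, -2.0]
finger_gap: 0.042
grip_force: 62.5
pos [ 0.5014 -0.0016  0.0836] shift [ 0.0037 -0.0032  0.    ] turn [ 0.0001 -0.0007 -0.0003]
far edge x [0.074  0.07   0.0736] sides at x=.03,.06 [[-0.0192  0.0235]
 [-0.0192  0.0235]] top z 0.0995282803370646
```

View pics/w9.png

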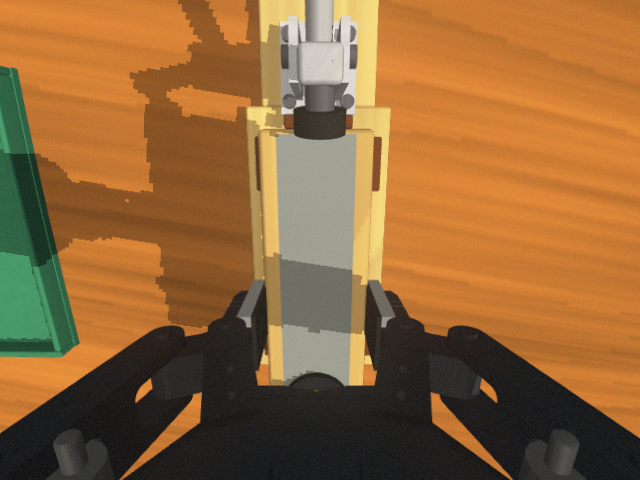

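The wrist view shows the held cleat aligned over the nest with its far edge at row ~130. It needs +1 mm along and −2 mm across, then down.

```bash
python3 -m handwheel '[[0.002,-0.0025,0,0,0,0,-1],[0,0,-0.03,0,0,0,-1],[0,0,-0.03,0,0,0,-1],[0,0,-0.013,0,0,0,-1],[0,0,-0.005,0,0,0,-1],[0,0,-0.004,0,0,0,-1],[0,0,0,0,0,0,-1]]';python3 -m handwheel '[[0,0,-0.002,0,0,0,-1],[0,0,0,0,0,0,-1]]'
```

```text
time_s: 27.9
ee_pos: [0.5042, -0.0047, 0.0235]
orientation: [-3.126, -0.278, -0.001]
contact_force: [0.1, 4.5, 2.9]
finger_gap: 0.0425
grip_force: 67.1
time_s: 28.07
ee_pos: [0.5045, -0.0048, 0.0231]
orientation: [-3.127, -0.275, -0.002]
contact_force: [-4.0, 4.8, 11.4]
finger_gap: 0.0422
grip_force: 67.9
```

```bash
python3 -m handwheel '[[0,0,0,0,0,0,0.6],[0,0,0,0,0,0,0.6],[0,0,0,0,0,0,0.6],[0,0,0.03,0,0,0,0.8],[0,0,0.05,0,0,0,0.8],[0,0,0.05,0,0,0,0.8],[-0.03,-0.006,0.05,0,0,0,0.3],[-0.03,-0.006,0.02,0,0,0,0.3],[0,0,0,0,0,0,0.3]]'
cat >> meas.py <<'E'
def seated(f):
    C=cloud(f);Z=C[...,2];d=np.hypot(*(np.moveaxis(C[...,:2]-NC,2,0)))
    for m in big((Z>.033)&(Z<.044)&(d<.1),3): print('seated?',rect(C[m][:,:2]),np.median(Z[m]))
    pinz(f)
E
python3 -c "
from meas import *
seated(grab('wrist','w10'));clampq()"; python3 go.py .7082 .0339 .18 .1
```

```text
time_s: 28.82
ee_pos: [0.4593, -0.0145, 0.1739]
orientation: [3.128, 0.277, 0.007]
contact_force: [0.8, -0.2, -0.4]
finger_gap: 0.0554
grip_force: 0.0
seated? (array([ 0.504 , -0.0056]), array([0.0443, 0.1497]), 0.183) 0.03997278686418886
pin [ 0.4604 -0.0147  0.0591]
top z 0.040262849123798794
q 0.0 res px 1.2493307234390367 87
pos [ 0.4604 -0.0141  0.1703] shift [ 0.3305  0.064  -0.0937] turn [0.0001 0.0006 0.001 ]
```

```bash
python3 -m handwheel '[[0.0483,0.0094,0,0,0,0,-1],[0.0483,0.0094,0,0,0,0,-1],[0.0483,0.0094,0,0,0,0,-1],[0.0483,0.0094,0,0,0,0,-1],[0.0483,0.0094,0,0,0,0,-1],[0.0483,0.0094,0,0,0,0,-1],[0.0483,0.0094,0,0,0,0,-1],[0,0,0,0,0,0,-1],[0,0,0,0,0,0,-1]]'; python3 go.py .714 .035 .18 .095
```

```text
time_s: 29.67
ee_pos: [0.7149, 0.0361, 0.1638]
orientation: [3.129, 0.28, -0.01]
contact_force: [-1.3, 0.5, 0.4]
finger_gap: 0.0
grip_force: 0.0
pos [0.7149 0.0361 0.1638] shift [-0.0012 -0.0015 -0.0918] turn [ 0.0002 -0.0021  0.0006]
```

```bash
python3 -m handwheel '[[0,-0.0015,-0.03,0,0,0,-1],[0,0,-0.03,0,0,0,-1],[0,0,-0.03,0,0,0,-1],[0,0,0,0,0,0,-1]]'; python3 -m handwheel '[[-0.0157,-0.0028,0,0,0,0,-1],[-0.0157,-0.0028,0.004,0,0,0,-1],[-0.0157,-0.0028,0.008,0,0,0,-1],[-0.0157,-0.0028,0.008,0,0,0,-1],[-0.0157,-0.0028,0.008,0,0,0,-1],[-0.0157,-0.0028,0.006,0,0,0,-1],[0,0,0,0,0,0,-1]]'; python3 -c "
from meas import *
clampq()"
```

```text
time_s: 30.0
ee_pos: [0.71, 0.0341, 0.0962]
orientation: [-3.129, -0.278, 0.014]
contact_force: [-0.6, 0.3, 0.5]
finger_gap: 0.0003
grip_force: 0.0
time_s: 30.58
ee_pos: [0.6433, 0.0219, 0.1329]
orientation: [3.128, 0.279, 0.011]
contact_force: [0.5, 0.5, 0.1]
finger_gap: 0.0
grip_force: 0.0
ball not seen
```

```bash
python3 -m handwheel '[[0,0,0.05,0,0,0,-1],[0,0,0.05,0,0,0,-1],[-0.048,-0.009,0,0,0,0,-1],[-0.048,-0.009,0,0,0,0,-1],[-0.048,-0.009,0,0,0,0,-1],[-0.048,-0.009,0,0,0,0,-1],[-0.048,-0.009,0,0,0,0,-1],[0,0,0,0,0,0,-1]]'; python3 -c "
from meas import *
clampq()"; python3 go.py .4605 -.0135 .18 .065
```

```text
time_s: 31.3
ee_pos: [0.456, -0.0125, 0.2016]
orientation: [-3.129, -0.277, 0.011]
contact_force: [1.1, -0.4, -0.7]
finger_gap: 0.0001
grip_force: 0.0
q 1.3 res px 1.1507921922360094 88
pos [ 0.4593 -0.0122  0.202 ] shift [ 0.0016 -0.0017 -0.1827] turn [ 0.0001 -0.0011  0.0011]
```

Clamp shut at 1.3. Down onto the pin.

```bash
python3 -m handwheel '[[0.0016,-0.0017,-0.04,0,0,0,-1],[0,0,-0.04,0,0,0,-1],[0,0,-0.04,0,0,0,-1],[0,0,-0.035,0,0,0,-1],[0,0,-0.02,0,0,0,-1],[0,0,0,0,0,0,-1],[0,0,0,0,0,0,-1]]'; python3 -m handwheel '[[0,0,-0.008,0,0,0,-1],[0,0,-0.008,0,0,0,-1],[0,0,-0.005,0,0,0,-1],[0,0,-0.004,0,0,0,-1],[0,0,0,0,0,0,-1],[0,0,0,0,0,0,-1]]'
```

```text
time_s: 31.93
ee_pos: [0.4638, -0.0129, 0.0703]
orientation: [-3.129, -0.279, 0.006]
contact_force: [1.3, -0.2, 0.3]
finger_gap: 0.0005
grip_force: 0.0
time_s: 32.43
ee_pos: [0.4648, -0.013, 0.0532]
orientation: [3.129, 0.279, 0.002]
contact_force: [1.3, 0.2, 1.1]
finger_gap: -0.0001
grip_force: 0.7
```

```bash
python3 -m handwheel '[[-0.004,0,-0.004,0,0,0,-1],[0,0,-0.004,0,0,0,-1],[0,0,-0.004,0,0,0,-1],[0,0,0,0,0,0,-1]]'; python3 -m handwheel '[[0,0,-0.003,0,0,0,-1],[0,0,0,0,0,0,-1]]';python3 -m handwheel '[[0,0,-0.003,0,0,0,-1],[0,0,0,0,0,0,-1]]'
```

```text
time_s: 32.77
ee_pos: [0.4632, -0.013, 0.0448]
orientation: [3.128, 0.279, 0.007]
contact_force: [3.8, 0.1, 4.0]
finger_gap: 0.0
grip_force: 2.0
time_s: 32.93
ee_pos: [0.4632, -0.013, 0.043]
orientation: [3.128, 0.279, 0.007]
contact_force: [4.3, -0.3, 5.3]
finger_gap: -0.0003
grip_force: 3.3
time_s: 33.1
ee_pos: [0.4634, -0.0131, 0.0427]
orientation: [3.128, 0.279, 0.008]
contact_force: [-4.7, -0.1, 26.0]
finger_gap: 0.0
grip_force: 13.0
```

```bash
python3 -m handwheel '[[0,0,-0.001,0,0,0,-1],[0,0,0.03,0,0,0,-1],[-0.01,-0.002,0.05,0,0,0,-1],[-0.03,-0.006,0.05,0,0,0,-1],[0,0,0.05,0,0,0,-1],[0,0,0,0,0,0,-1],[0,0,0,0,0,0,-1]]'; python3 -c "
from meas import *
pinz(grab('wrist'));clampq()"; python3 go.py .5558 .0061 .18 .135
```

```text
time_s: 33.68
ee_pos: [0.4334, -0.0188, 0.1735]
orientation: [3.128, 0.279, 0.007]
contact_force: [-0.0, 0.3, -0.8]
finger_gap: 0.0
grip_force: 0.0
pin [ 0.4594 -0.0149  0.0443]
top z 0.3178252243784814
q 1.3 res px 1.1766321268993898 93
pos [ 0.432  -0.0187  0.1706] shift [ 0.1651  0.0331 -0.0475] turn [ 0.0001 -0.0004  0.0007]
```

```bash
python3 -m handwheel '[[0.0413,0.0083,0,0,0,0,-1],[0.0413,0.0083,0,0,0,0,-1],[0.0413,0.0083,0,0,0,0,-1],[0.0413,0.0083,0,0,0,0,-1],[0,0,-0.025,0,0,0,-1],[0,0,-0.022,0,0,0,-1],[0,0,0,0,0,0,-1]]' && python3 -m handwheel '[[0.018,0.0033,0,0,0,0,-1],[0.018,0.0033,0,0,0,0,-1],[0.018,0.0033,0,0,0,0,-1],[0.018,0.0033,0,0,0,0,-1],[0.02,0.0036,0,0,0,0,-1],[0,0,0,0,0,0,-1],[0,0,0,0,0,0,-1]]'; python3 -m handwheel '[[0,0,0.045,0,0,0,-1],[-0.0397,-0.0078,0,0,0,0,1],[-0.0397,-0.0078,0,0,0,0,1],[-0.0397,-0.0078,0,0,0,0,1],[-0.0397,-0.0078,0,0,0,0,1],[0,0,0,0,0,0,1],[0,0,0,0,0,0,1]]';python3 -c "
from meas import *
clampq()"; python3 go.py .5045 -.0048 .18 .02
```

```text
time_s: 34.37
ee_pos: [0.5538, 0.0064, 0.1303]
orientation: [-3.129, -0.28, 0.015]
contact_force: [-0.7, 0.8, -0.5]
finger_gap: 0.0003
grip_force: 0.0
time_s: 34.95
ee_pos: [0.6248, 0.0188, 0.1353]
orientation: [3.129, 0.279, -0.003]
contact_force: [-0.3, 0.0, -0.0]
finger_gap: 0.0003
grip_force: 0.0
time_s: 35.53
ee_pos: [0.5044, -0.005, 0.1707]
orientation: [3.129, 0.278, 0.001]
contact_force: [0.0, 0.1, -1.1]
finger_gap: 0.0721
grip_force: 0.0
q 0.0 res px 1.1787111277209426 87
pos [ 0.5058 -0.0048  0.1707] shift [-0.0017 -0.     -0.2009] turn [0.     0.0005 0.0009]
```

```bash
python3 -m handwheel '[[-0.0017,0,-0.04,0,0,0,1],[0,0,-0.04,0,0,0,1],[0,0,-0.04,0,0,0,1],[0,0,-0.04,0,0,0,1],[0,0,-0.025,0,0,0,1],[0,0,-0.015,0,0,0,1],[0,0,0,0,0,0,1],[0,0,0,0,0,0,-1],[0,0,0,0,0,0,-1],[0,0,0,0,0,0,-1]]'; python3 -m handwheel '[[0,0,0,0,0,0,-1],[0,0,0,0,0,0,-1],[0,0,0,0,0,0,-1],[0,0,0,0,0,0,-1]]';python3 -m handwheel '[[0,0,0.03,0,0,0,-1],[0,0,0.03,0,0,0,-1],[-0.04,-0.007,0.01,0,0,0,-1],[-0.02,-0.004,0.03,0,0,0,-1],[0,0,0.05,0,0,0,-1],[0,0,0,0,0,0,-1]]'
```

```text
time_s: 36.42
ee_pos: [0.5062, -0.0046, 0.0212]
orientation: [3.129, 0.279, 0.003]
contact_force: [0.6, 0.6, -0.4]
finger_gap: 0.0516
grip_force: 0.0
time_s: 36.75
ee_pos: [0.5063, -0.0047, 0.0215]
orientation: [3.129, 0.279, 0.005]
contact_force: [0.6, 0.1, 5.3]
finger_gap: 0.0428
grip_force: 62.8
time_s: 37.25
ee_pos: [0.4617, -0.0131, 0.1386]
orientation: [3.128, 0.278, 0.012]
contact_force: [1.7, 0.0, -0.6]
finger_gap: 0.0424
grip_force: 62.1
```

```bash
python3 -m handwheel '[[0,0.0166,0,0,0,0.0387,-1],[0,0.0166,0,0,0,0.0387,-1],[0,0.0166,0,0,0,0.0387,-1],[0,0.0166,0,0,0,0.0387,-1],[0,0.0166,0,0,0,0.0387,-1],[0,0.0166,0,0,0,0.0387,-1],[0,0.0166,0,0,0,0.0387,-1],[0,0.0166,0,0,0,0.0387,-1],[0,0.0166,0,0,0,0.0387,-1],[0,0.0166,0,0,0,0.0387,-1]]'; python3 -m handwheel '[[0,0.0166,0,0,0,0.0387,-1],[0,0.0166,0,0,0,0.0387,-1],[0,0.0166,0,0,0,0.0387,-1],[0,0.0166,0,0,0,0.0387,-1],[0,0.0166,0,0,0,0.0387,-1],[0,0.0166,0,0,0,0.0387,-1],[0,0.0166,0,0,0,0.0387,-1],[0,0.0166,0,0,0,0.0387,-1],[0,0.0166,0,0,0,0.0387,-1],[0,0.0166,0,0,0,0.0387,-1]]'; python3 -m handwheel '[[0,0.0166,0,0,0,0.0387,-1],[0,0.0166,0,0,0,0.0387,-1],[0,0.0166,0,0,0,0.0387,-1],[0,0.0166,0,0,0,0.0387,-1],[0,0.0166,0,0,0,0.0387,-1],[0,0.0166,0,0,0,0.0387,-1],[0,0,0,0,0,0,-1],[0,0,0,0,0,0,-1]]'; python3 go.py .458 .3110 3.3416 .022
```

```text
time_s: 38.08
ee_pos: [0.4598, 0.1122, 0.1324]
orientation: [2.403, 2.023, 0.0]
contact_force: [0.5, 0.4, -1.9]
finger_gap: 0.0427
grip_force: 62.0
time_s: 38.92
ee_pos: [0.4598, 0.2368, 0.1323]
orientation: [0.817, 3.033, 0.0]
contact_force: [-0.6, -0.2, -1.5]
finger_gap: 0.0423
grip_force: 61.9
time_s: 39.58
ee_pos: [0.4597, 0.3111, 0.1321]
orientation: [0.307, -3.126, 0.0]
contact_force: [-0.0, -0.1, -1.9]
finger_gap: 0.0426
grip_force: 62.0
pos [0.4597 0.3111 0.1321] shift [-2.300e-03 -1.000e-04 -1.469e-01] turn [ 0.0001 -0.      0.0013]
```

```bash
python3 -m handwheel '[[-0.0023,0,-0.04,0,0,0,-1],[0,0,-0.04,0,0,0,-1],[0,0,-0.04,0,0,0,-1],[0,0,-0.02,0,0,0,-1],[0,0,-0.008,0,0,0,-1],[0,0,0,0,0,0,-1]]'; python3 -m handwheel '[[0,0,-0.004,0,0,0,-1],[0,0,0,0,0,0,-1]]'; python3 -m handwheel '[[0,0,-0.002,0,0,0,-1],[0,0,0,0,0,0,-1]]'
```

```text
time_s: 40.08
ee_pos: [0.4572, 0.3095, 0.02]
orientation: [0.306, -3.124, 0.002]
contact_force: [-0.8, 0.2, -1.6]
finger_gap: 0.0423
grip_force: 61.9
time_s: 40.25
ee_pos: [0.459, 0.3111, 0.0196]
orientation: [-0.308, 3.124, 0.002]
contact_force: [0.6, -0.7, -2.0]
finger_gap: 0.0425
grip_force: 61.9
time_s: 40.42
ee_pos: [0.4588, 0.3112, 0.0179]
orientation: [-0.309, 3.125, 0.002]
contact_force: [-0.5, -0.8, -1.5]
finger_gap: 0.0424
grip_force: 61.9
```

```bash
python3 -m handwheel '[[0,0,-0.002,0,0,0,-1],[0,0,0,0,0,0,-1]]'; python3 -m handwheel '[[0,0,-0.002,0,0,0,-1],[0,0,0,0,0,0,-1]]'
```

```text
time_s: 40.58
ee_pos: [0.4588, 0.3112, 0.0165]
orientation: [-0.309, 3.124, 0.002]
contact_force: [-1.0, 0.2, 3.7]
finger_gap: 0.0425
grip_force: 62.5
time_s: 40.75
ee_pos: [0.4588, 0.3112, 0.0165]
orientation: [-0.309, 3.124, 0.002]
contact_force: [-4.2, -2.7, 15.7]
finger_gap: 0.0425
grip_force: 63.9
```

```bash
python3 -m handwheel '[[0,0,0.001,0,0,0,0.25],[0,0,0,0,0,0,0.25],[0,0,0,0,0,0,0.25],[0,0,0,0,0,0,0.25],[0,0,0.03,0,0,0,0.25],[0,0,0.05,0,0,0,0.25],[0,0,0.05,0,0,0,0.25],[0,0,0.05,0,0,0,0.25],[0,0,0.05,0,0,0,0.25]]'; python3 -m handwheel '[[0.002,-0.034,0,0,0,-0.0382,0.5],[0.002,-0.034,0,0,0,-0.0382,0.5],[0.002,-0.034,0,0,0,-0.0382,0.5],[0.002,-0.034,0,0,0,-0.0382,0.5],[0.002,-0.034,0,0,0,-0.0382,0.5],[0.002,-0.034,0,0,0,-0.0382,0.5],[0.002,-0.034,0,0,0,-0.0382,0.5],[0.002,-0.034,0,0,0,-0.0382,0.5],[0.002,-0.034,0,0,0,-0.0382,0.5],[0.002,-0.034,0,0,0,-0.0382,0.5]]'; python3 -m handwheel '[[0.002,-0.034,0,0,0,-0.0382,0.5],[0.002,-0.034,0,0,0,-0.0382,0.5],[0.002,-0.034,0,0,0,-0.0382,0.5],[0.002,-0.034,0,0,0,-0.0382,0.5],[0.002,-0.034,0,0,0,-0.0382,0.5],[0.002,-0.034,0,0,0,-0.0382,0.5],[0.002,-0.034,0,0,0,-0.0382,0.5],[0.002,-0.034,0,0,0,-0.0382,0.5],[0.002,-0.034,0,0,0,-0.0382,0.5],[0.002,-0.034,0,0,0,-0.0382,0.5]]'; python3 -m handwheel '[[0.002,-0.034,0,0,0,-0.0382,0.5],[0.002,-0.034,0,0,0,-0.0382,0.5],[0.002,-0.034,0,0,0,-0.0382,0.5],[0.002,-0.034,0,0,0,-0.0382,0.5],[0,-0.034,0,0,0,-0.0382,0.5],[0,0,0,0,0,-0.0382,0.5],[0,0,0,0,0,-0.0382,0.5],[0,0,0,0,0,-0.0382,0.5],[0,0,0,0,0,-0.0382,0.5],[0,0,0,0,0,0,0.5]]'
python3 - <<'E'
from meas import *
f=grab('top');tray(f)
f=grab('wrist','w11')
for r in cleats(f):print(r)
print(pinpos(f))
E
python3 go.py .518 -.379 -.142 .05
```

```text
time_s: 41.5
ee_pos: [0.4578, 0.3106, 0.1887]
orientation: [0.309, -3.126, 0.0]
contact_force: [1.2, 0.2, -1.1]
finger_gap: 0.0536
grip_force: 0.0
time_s: 42.33
ee_pos: [0.473, 0.0546, 0.187]
orientation: [1.518, 2.75, -0.0]
contact_force: [1.0, -0.5, 0.6]
finger_gap: 0.064
grip_force: 0.0
time_s: 43.17
ee_pos: [0.488, -0.2005, 0.1869]
orientation: [-2.806, -1.412, 0.001]
contact_force: [0.6, 0.0, 0.1]
finger_gap: 0.064
grip_force: 0.0
time_s: 44.0
ee_pos: [0.4941, -0.3268, 0.1867]
orientation: [-3.133, 0.227, 0.001]
contact_force: [0.1, -0.2, 0.7]
finger_gap: 0.0639
grip_force: 0.0
green x [-0.09854311  0.0985153 ] y [-0.1239917   0.12378614]
in tray (array([0.    , 0.0003]), array([0.0454, 0.1511]), 0.0008) 0.03452582848635195
in tray (array([0.003 , 0.0679]), array([0.0467, 0.1491]), 0.0058) 0.03433632380265799
(array([ 0.5182, -0.379 ]), array([0.0446, 0.1498]), -0.1485)
[array([ 0.4738, -0.3732,  0.047 ])]
pos [ 0.4942 -0.3267  0.1869] shift [ 0.0318 -0.0697 -0.1825] turn [-0.     -0.0002 -0.0013]
```

Two cleats lie flat in the tray. Grasping the third.

```bash
python3 -m handwheel '[[0.016,-0.035,0,0,0,-0.003,0.6],[0.016,-0.035,0,0,0,0,0.6],[0,0,-0.04,0,0,0,0.6],[0,0,-0.04,0,0,0,0.6],[0,0,-0.04,0,0,0,0.6],[0,0,-0.04,0,0,0,0.6],[0,0,-0.02,0,0,0,0.6],[0,0,0,0,0,0,0.6],[0,0,0,0,0,0,0.6]]'; python3 go.py .518 -.379 -.148 .0105
```

```text
time_s: 44.85
ee_pos: [0.5177, -0.3787, 0.0515]
orientation: [-3.132, 0.233, 0.003]
contact_force: [0.2, -0.5, 0.2]
finger_gap: 0.0681
grip_force: 0.0
pos [ 0.5177 -0.3787  0.0515] shift [ 0.0004 -0.0004 -0.0547] turn [-0.0003 -0.0006  0.0003]
```

```bash
python3 -m handwheel '[[0,0,-0.03,0,0,0,0.6],[0,0,-0.024,0,0,0,0.6],[0,0,0,0,0,0,0.6],[0,0,0,0,0,0,-1],[0,0,0,0,0,0,-1],[0,0,0,0,0,0,-1],[0,0,0,0,0,0,-1],[0,0,0,0,0,0,-1],[0,0,0,0,0,0,-1]]'; python3 -m handwheel '[[0,0,0.01,0,0,0,-1],[0,0,0.05,0,0,0,-1],[0,0,0.04,0,0,0,-1],[0,0,0,0,0,0,-1],[0,0,0,0,0,0,-1]]'; python3 go.py .5035 -.0040 .18 .085
```

```text
time_s: 45.6
ee_pos: [0.5195, -0.3801, 0.0144]
orientation: [3.13, -0.236, 0.005]
contact_force: [-0.0, -0.0, 6.6]
finger_gap: 0.0423
grip_force: 62.8
time_s: 46.02
ee_pos: [0.5195, -0.3801, 0.0897]
orientation: [3.13, -0.236, 0.006]
contact_force: [-0.0, -0.1, -2.2]
finger_gap: 0.0427
grip_force: 61.9
pos [ 0.5195 -0.3801  0.0897] shift [-0.0213  0.5015 -0.0063] turn [0.0008 0.0013 0.1052]
```

```bash
python3 -m handwheel '[[-0.002,0.0386,-0.0005,0,0,0.0175,-1],[-0.002,0.0386,-0.0005,0,0,0.0175,-1],[-0.002,0.0386,-0.0005,0,0,0.0175,-1],[-0.002,0.0386,-0.0005,0,0,0.0175,-1],[-0.002,0.0386,-0.0005,0,0,0.0175,-1],[-0.002,0.0386,-0.0005,0,0,0.0175,-1],[-0.002,0.0386,-0.0005,0,0,0,-1],[-0.002,0.0386,-0.0005,0,0,0,-1],[-0.002,0.0386,-0.0005,0,0,0,-1],[-0.002,0.0386,-0.0005,0,0,0,-1]]'; python3 -m handwheel '[[-0.001,0.0386,-0.0005,0,0,0,-1],[-0.001,0.0386,-0.0005,0,0,0,-1],[0,0.0386,0,0,0,0,-1],[0,0,0,0,0,0,-1],[0,0,0,0,0,0,-1],[0,0,0,0,0,0,-1]]'; python3 go.py .5035 -.0040 .18 .085
python3 -c "
from meas import *
f=grab('wrist','w12');faredge(f,.103)
e=cv2.Canny(cv2.GaussianBlur(f['img'],(5,5),0),30,90)[100:170];
for c in (285,290,350,355): print(c,100+np.flatnonzero(e[:,c]))"
```

```text
time_s: 46.85
ee_pos: [0.5018, -0.0882, 0.0817]
orientation: [-3.129, -0.281, 0.004]
contact_force: [0.1, -1.1, -1.9]
finger_gap: 0.0422
grip_force: 61.9
time_s: 47.35
ee_pos: [0.5011, -0.003, 0.0814]
orientation: [3.128, 0.282, -0.003]
contact_force: [-0.5, 0.1, -1.7]
finger_gap: 0.0424
grip_force: 62.1
pos [ 0.5011 -0.003   0.0814] shift [ 0.0032 -0.0013  0.0047] turn [ 0.0002 -0.0005  0.0001]
far edge x [0.0716 0.0701 0.0716] sides at x=.03,.06 [[-0.0201  0.0217]
 [-0.0202  0.0211]] top z 0.0969909616069342
285 [107 112 128 133 136]
290 [105 132 133]
350 [103 104 105 113 114 115 116 117 118 119 120 121 122 123 124 125 126 130
 135]
355 [130 133 136 137 149 150 151 152 153 154 155 156 157 158 159 160 161 162
 163 164 165 166 167 168 169]
```

```bash
python3 -m handwheel '[[0.0041,-0.0004,0,0,0,0,-1],[0,0,-0.03,0,0,0,-1],[0,0,-0.03,0,0,0,-1],[0,0,-0.01,0,0,0,-1],[0,0,-0.005,0,0,0,-1],[0,0,-0.003,0,0,0,-1],[0,0,0,0,0,0,-1]]';python3 -m handwheel '[[0,0,-0.002,0,0,0,-1],[0,0,0,0,0,0,-1]]'
```

```text
time_s: 47.98
ee_pos: [0.5047, -0.0038, 0.0247]
orientation: [3.129, 0.279, -0.001]
contact_force: [0.2, -0.8, -2.1]
finger_gap: 0.0423
grip_force: 62.1
time_s: 48.15
ee_pos: [0.5053, -0.0037, 0.0243]
orientation: [3.128, 0.28, 0.002]
contact_force: [-5.4, -0.4, 10.2]
finger_gap: 0.0422
grip_force: 63.5
```

Contact with the base at 0.0243, consistent with this grip. Release and check.

```bash
python3 -m handwheel '[[0,0,0,0,0,0,0.6],[0,0,0,0,0,0,0.6],[0,0,0,0,0,0,0.6],[0,0,0.03,0,0,0,0.8],[0,0,0.05,0,0,0,0.8],[0,0,0.05,0,0,0,0.8],[-0.03,-0.006,0.05,0,0,0,0.3],[-0.03,-0.006,0.02,0,0,0,0.3],[0,0,0,0,0,0,0.3]]'
python3 -c "
from meas import *
seated(grab('wrist','w13'));clampq()"; python3 go.py .714 .035 .18 .095
```

```text
time_s: 48.9
ee_pos: [0.4604, -0.0124, 0.1749]
orientation: [3.128, 0.28, 0.009]
contact_force: [-0.1, -0.3, -1.0]
finger_gap: 0.0555
grip_force: 0.0
seated? (array([ 0.5041, -0.0038]), array([0.0443, 0.1492]), 0.1796) 0.03996242749408702
pin [ 0.4607 -0.0129  0.0588]
top z 0.0402345031790171
q 0.0 res px 1.2353800397661994 86
pos [ 0.4615 -0.012   0.1712] shift [ 0.3367  0.0627 -0.1016] turn [0.0001 0.0009 0.0004]
```

Seated. Closing the clamp the same way.

```bash
python3 -m handwheel '[[0.0481,0.009,0,0,0,0,-1],[0.0481,0.009,0,0,0,0,-1],[0.0481,0.009,0,0,0,0,-1],[0.0481,0.009,0,0,0,0,-1],[0.0481,0.009,0,0,0,0,-1],[0.0481,0.009,0,0,0,0,-1],[0.0481,0.009,0,0,0,0,-1],[0,0,0,0,0,0,-1],[0,0,0,0,0,0,-1]]'; python3 -m handwheel '[[0,-0.001,-0.03,0,0,0,-1],[0,0,-0.03,0,0,0,-1],[0,0,-0.03,0,0,0,-1],[0,0,0,0,0,0,-1]]'; python3 -m handwheel '[[-0.0157,-0.0028,0,0,0,0,-1],[-0.0157,-0.0028,0.004,0,0,0,-1],[-0.0157,-0.0028,0.008,0,0,0,-1],[-0.0157,-0.0028,0.008,0,0,0,-1],[-0.0157,-0.0028,0.008,0,0,0,-1],[-0.0157,-0.0028,0.006,0,0,0,-1],[0,0,0,0,0,0,-1]]';  python3 -m handwheel '[[0,0,0.05,0,0,0,-1],[0,0,0.05,0,0,0,-1],[-0.048,-0.009,0,0,0,0,-1],[-0.048,-0.009,0,0,0,0,-1],[-0.048,-0.009,0,0,0,0,-1],[-0.048,-0.009,0,0,0,0,-1],[-0.048,-0.009,0,0,0,0,-1],[0,0,0,0,0,0,-1],[0,0,0,0,0,0,-1]]'; python3 -c "
from meas import *
clampq()"; python3 go.py .461 -.0127 .18 .065
```

```text
time_s: 49.75
ee_pos: [0.7147, 0.036, 0.1647]
orientation: [-3.129, -0.282, 0.01]
contact_force: [0.0, 0.1, -0.2]
finger_gap: -0.0
grip_force: 0.0
time_s: 50.08
ee_pos: [0.7097, 0.0343, 0.0971]
orientation: [-3.129, -0.281, 0.014]
contact_force: [-0.8, -0.4, -0.3]
finger_gap: -0.0002
grip_force: 0.0
time_s: 50.67
ee_pos: [0.6444, 0.0221, 0.1355]
orientation: [3.128, 0.281, 0.018]
contact_force: [-0.5, -0.2, -0.2]
finger_gap: 0.0
grip_force: 0.0
time_s: 51.42
ee_pos: [0.4606, -0.0121, 0.2042]
orientation: [3.129, 0.28, 0.001]
contact_force: [0.3, -0.1, 0.6]
finger_gap: -0.0001
grip_force: 0.0
q 1.3 res px 1.1815516188154693 91
pos [ 0.4621 -0.0119  0.2041] shift [-0.0015 -0.0011 -0.1854] turn [0.0001 0.0004 0.0005]
```

```bash
python3 -m handwheel '[[-0.003,-0.001,-0.04,0,0,0,-1],[0,0,-0.04,0,0,0,-1],[0,0,-0.04,0,0,0,-1],[0,0,-0.035,0,0,0,-1],[0,0,-0.02,0,0,0,-1],[0,0,0,0,0,0,-1],[0,0,0,0,0,0,-1]]'; python3 -m handwheel '[[0,0,-0.008,0,0,0,-1],[0,0,-0.008,0,0,0,-1],[0,0,-0.005,0,0,0,-1],[0,0,-0.004,0,0,0,-1],[0,0,-0.004,0,0,0,-1],[0,0,-0.004,0,0,0,-1],[0,0,0,0,0,0,-1]]';python3 -m handwheel '[[0,0,-0.003,0,0,0,-1],[0,0,0,0,0,0,-1]]'
```

```text
time_s: 52.05
ee_pos: [0.4607, -0.0124, 0.0715]
orientation: [-3.129, -0.281, 0.004]
contact_force: [0.1, -0.4, 1.1]
finger_gap: -0.0
grip_force: 0.0
time_s: 52.63
ee_pos: [0.4615, -0.0125, 0.048]
orientation: [3.129, 0.281, 0.003]
contact_force: [0.8, 0.8, 1.9]
finger_gap: -0.0002
grip_force: 0.7
time_s: 52.8
ee_pos: [0.4615, -0.0125, 0.0458]
orientation: [3.129, 0.281, 0.003]
contact_force: [0.5, -0.8, 3.3]
finger_gap: -0.0
grip_force: 1.4
```

```bash
python3 -m handwheel '[[0,0,-0.003,0,0,0,-1],[0,0,0,0,0,0,-1]]';python3 -m handwheel '[[0,0,-0.003,0,0,0,-1],[0,0,0,0,0,0,-1]]';python3 -m handwheel '[[0,0,-0.002,0,0,0,-1],[0,0,0,0,0,0,-1]]'
```

```text
time_s: 52.97
ee_pos: [0.4615, -0.0125, 0.0435]
orientation: [3.129, 0.281, 0.003]
contact_force: [0.4, -0.1, 2.3]
finger_gap: 0.0003
grip_force: 1.7
time_s: 53.13
ee_pos: [0.4616, -0.0125, 0.0428]
orientation: [3.129, 0.281, 0.004]
contact_force: [-4.4, 0.2, 19.3]
finger_gap: -0.0
grip_force: 9.4
time_s: 53.3
ee_pos: [0.4616, -0.0125, 0.0427]
orientation: [3.128, 0.281, 0.006]
contact_force: [-10.3, 0.3, 31.6]
finger_gap: -0.0001
grip_force: 15.5
```

Home. Check, then open the clamp.

```bash
python3 -m handwheel '[[0,0,0.02,0,0,0,-1],[0,0,0.03,0,0,0,-1],[-0.01,-0.002,0.05,0,0,0,-1],[-0.03,-0.006,0.05,0,0,0,-1],[0,0,0.03,0,0,0,-1],[0,0,0,0,0,0,-1],[0,0,0,0,0,0,-1]]'; python3 -c "
from meas import *
pinz(grab('wrist'));clampq()"; python3 go.py .5558 .0061 .18 .135
```

```text
time_s: 53.88
ee_pos: [0.4326, -0.0184, 0.1734]
orientation: [3.128, 0.281, 0.005]
contact_force: [-0.4, -0.3, -1.3]
finger_gap: 0.0
grip_force: 0.0
pin [ 0.4596 -0.0132  0.0443]
top z 0.31766350172531316
q 1.3 res px 1.269159448341243 93
pos [ 0.4314 -0.0183  0.1711] shift [ 0.1658  0.0325 -0.0482] turn [ 0.0001 -0.0004  0.0003]
```

```bash
python3 -m handwheel '[[0.0413,0.0083,0,0,0,0,-1],[0.0413,0.0083,0,0,0,0,-1],[0.0413,0.0083,0,0,0,0,-1],[0.0413,0.0083,0,0,0,0,-1],[0,0,-0.025,0,0,0,-1],[0,0,-0.022,0,0,0,-1],[0,0,0,0,0,0,-1]]' && python3 -m handwheel '[[0.018,0.0033,0,0,0,0,-1],[0.018,0.0033,0,0,0,0,-1],[0.018,0.0033,0,0,0,0,-1],[0.018,0.0033,0,0,0,0,-1],[0.02,0.0036,0,0,0,0,-1],[0,0,0,0,0,0,-1],[0,0,0,0,0,0,-1]]'; python3 -m handwheel '[[0,0,0.045,0,0,0,-1],[-0.0397,-0.0078,0,0,0,0,1],[-0.0397,-0.0078,0,0,0,0,1],[-0.0397,-0.0078,0,0,0,0,1],[-0.0397,-0.0078,0,0,0,0,1],[0,0,0,0,0,0,1],[0,0,0,0,0,0,1]]';python3 -c "
from meas import *
clampq()"; python3 go.py .5045 -.0042 .18 .02
```

```text
time_s: 54.57
ee_pos: [0.5534, 0.0068, 0.1311]
orientation: [-3.129, -0.281, 0.015]
contact_force: [-0.8, 0.1, -0.7]
finger_gap: 0.0002
grip_force: 0.0
time_s: 55.15
ee_pos: [0.6243, 0.0193, 0.136]
orientation: [3.129, 0.281, -0.003]
contact_force: [0.0, -0.9, 0.4]
finger_gap: -0.0002
grip_force: 0.0
time_s: 55.73
ee_pos: [0.5038, -0.0045, 0.1714]
orientation: [3.129, 0.28, 0.001]
contact_force: [0.4, -0.4, 0.5]
finger_gap: 0.0724
grip_force: 0.0
q 0.0 res px 1.143988222068509 83
pos [ 0.5052 -0.0043  0.1713] shift [-9.000e-04  1.000e-04 -2.018e-01] turn [0.     0.0005 0.0004]
```

```bash
python3 -m handwheel '[[-0.001,0,-0.04,0,0,0,1],[0,0,-0.04,0,0,0,1],[0,0,-0.04,0,0,0,1],[0,0,-0.04,0,0,0,1],[0,0,-0.025,0,0,0,1],[0,0,-0.016,0,0,0,1],[0,0,0,0,0,0,1],[0,0,0,0,0,0,-1],[0,0,0,0,0,0,-1],[0,0,0,0,0,0,-1]]'; python3 -m handwheel '[[0,0,0,0,0,0,-1],[0,0,0,0,0,0,-1],[0,0,0,0,0,0,-1],[0,0,0,0,0,0,-1]]';python3 -m handwheel '[[0,0,0.03,0,0,0,-1],[0,0,0.03,0,0,0,-1],[-0.04,-0.007,0.01,0,0,0,-1],[-0.02,-0.004,0.03,0,0,0,-1],[0,0,0.05,0,0,0,-1],[0,0,0,0,0,0,-1]]'; python3 go.py .472 .2432 3.3416
```

```text
time_s: 56.62
ee_pos: [0.5061, -0.0041, 0.021]
orientation: [3.129, 0.281, 0.003]
contact_force: [0.5, 0.5, -0.2]
finger_gap: 0.0517
grip_force: 0.0
time_s: 56.95
ee_pos: [0.5062, -0.0041, 0.0214]
orientation: [3.129, 0.281, 0.005]
contact_force: [-0.5, 0.6, 4.8]
finger_gap: 0.0424
grip_force: 63.0
time_s: 57.45
ee_pos: [0.4615, -0.0127, 0.1384]
orientation: [3.128, 0.28, 0.012]
contact_force: [2.4, -0.3, -0.8]
finger_gap: 0.0426
grip_force: 62.2
pos [ 0.4615 -0.0127  0.1384] shift [0.014  0.3412 0.    ] turn [ 4.000e-03 -2.000e-04 -9.932e-01]
```

```bash
python3 -m handwheel '[[0,0.02,0,0,0,0.0387,-1],[0,0.02,0,0,0,0.0387,-1],[0,0.02,0,0,0,0.0387,-1],[0,0.02,0,0,0,0.0387,-1],[0,0.02,0,0,0,0.0387,-1],[0,0.02,0,0,0,0.0387,-1],[0,0.02,0,0,0,0.0387,-1],[0,0.02,0,0,0,0.0387,-1],[0,0.02,0,0,0,0.0387,-1],[0,0.02,0,0,0,0.0387,-1]]'; python3 -m handwheel '[[0,0.0141,0,0,0,0.0387,-1],[0,0.0141,0,0,0,0.0387,-1],[0,0.0141,0,0,0,0.0387,-1],[0,0.0141,0,0,0,0.0387,-1],[0,0.0141,0,0,0,0.0387,-1],[0,0.0141,0,0,0,0.0387,-1],[0,0.0141,0,0,0,0.0387,-1],[0,0.0141,0,0,0,0.0387,-1],[0,0.0141,0,0,0,0.0387,-1],[0,0.0141,0,0,0,0.0387,-1]]'; python3 -m handwheel '[[0.007,0,0,0,0,0.0387,-1],[0.007,0,0,0,0,0.0387,-1],[0,0,0,0,0,0.0387,-1],[0,0,0,0,0,0.0387,-1],[0,0,0,0,0,0.0387,-1],[0,0,0,0,0,0.0387,-1],[0,0,0,0,0,0,-1],[0,0,0,0,0,0,-1]]'; python3 go.py .472 .2432 3.3416 .0165
```

```text
time_s: 58.28
ee_pos: [0.4596, 0.1383, 0.1322]
orientation: [2.402, 2.025, -0.0]
contact_force: [0.1, 0.2, -2.5]
finger_gap: 0.0426
grip_force: 62.1
time_s: 59.12
ee_pos: [0.4597, 0.2438, 0.1321]
orientation: [0.815, 3.034, -0.0]
contact_force: [-0.4, -1.0, -2.3]
finger_gap: 0.0429
grip_force: 62.1
time_s: 59.78
ee_pos: [0.4702, 0.2433, 0.1322]
orientation: [-0.306, 3.127, 0.0]
contact_force: [-0.3, -0.0, -2.0]
finger_gap: 0.0425
grip_force: 62.1
pos [0.4702 0.2433 0.1322] shift [ 2.400e-03 -1.000e-04 -1.542e-01] turn [-0.      0.      0.0015]
```

```bash
python3 -m handwheel '[[0.002,0,-0.04,0,0,0,-1],[0,0,-0.04,0,0,0,-1],[0,0,-0.04,0,0,0,-1],[0,0,-0.02,0,0,0,-1],[0,0,-0.01,0,0,0,-1],[0,0,-0.002,0,0,0,-1],[0,0,0,0,0,0,-1],[0,0,0,0,0,0,-1]]'; python3 -m handwheel '[[0,0,-0.002,0,0,0,-1],[0,0,0,0,0,0,-1]]'; python3 -m handwheel '[[0,0,-0.0015,0,0,0,-1],[0,0,0,0,0,0,-1]]'
```

```text
time_s: 60.45
ee_pos: [0.4727, 0.2438, 0.0195]
orientation: [-0.31, 3.124, 0.002]
contact_force: [-0.4, -0.1, -1.8]
finger_gap: 0.0426
grip_force: 62.1
time_s: 60.62
ee_pos: [0.4724, 0.2437, 0.0177]
orientation: [-0.311, 3.124, 0.001]
contact_force: [-0.4, -0.3, -2.1]
finger_gap: 0.0423
grip_force: 62.1
time_s: 60.78
ee_pos: [0.4724, 0.2436, 0.0164]
orientation: [-0.311, 3.124, 0.001]
contact_force: [-1.2, 0.0, 1.6]
finger_gap: 0.0425
grip_force: 62.4
```

On the floor. Release, rise, and check from the top camera once the arm is clear.

```bash
python3 -m handwheel '[[0,0,0,0,0,0,0.25],[0,0,0,0,0,0,0.25],[0,0,0,0,0,0,0.25],[0,0,0,0,0,0,0.25],[0,0,0.03,0,0,0,0.25],[0,0,0.05,0,0,0,0.25],[0,0,0.05,0,0,0,0.25],[0,0,0.05,0,0,0,0.25],[0,-0.04,0.05,0,0,0,0.25],[0,-0.04,0,0,0,0,0.25]]'; python3 -m handwheel '[[-0.02,-0.04,0,0,0,0,0.25],[-0.02,-0.04,0,0,0,0,0.25],[-0.02,-0.04,0,0,0,0,0.25],[-0.02,-0.04,0,0,0,0,0.25],[-0.02,-0.04,0,0,0,0,0.25],[-0.02,-0.04,0,0,0,0,0.25],[0,-0.04,0,0,0,0,0.25],[0,-0.04,0,0,0,0,0.25],[0,0,0,0,0,0,0.25],[0,0,0,0,0,0,0.25]]'; python3 -c "
from meas import *
f=grab('top','t9');tray(f);print(pinpos(f,.04));clampq()"
```

```text
time_s: 61.62
ee_pos: [0.4745, 0.189, 0.1902]
orientation: [-0.315, 3.115, 0.005]
contact_force: [1.2, -0.5, 0.3]
finger_gap: 0.0533
grip_force: 0.0
time_s: 62.45
ee_pos: [0.3816, -0.0539, 0.1833]
orientation: [-0.305, 3.126, 0.0]
contact_force: [-0.4, 0.1, -0.3]
finger_gap: 0.0536
grip_force: 0.0
green x [-0.09857474  0.0985904 ] y [-0.12406234  0.12394859]
in tray (array([-0.0002, -0.0693]), array([0.0447, 0.1509]), -0.0002) 0.03436844115729548
in tray (array([-0.0001,  0.0003]), array([0.0459, 0.1509]), -0.0081) 0.03441781226473161
in tray (array([0.0655, 0.0763]), array([0.0237, 0.03  ]), -1.5468) 0.03410237423443146
in tray (array([0.0537, 0.0523]), array([0.0135, 0.0314]), 0.0398) 0.03402744234454791
in tray (array([-0.0161,  0.0678]), array([0.0454, 0.1109]), 0.01) 0.03431064268966693
[array([0.5153, 0.2507, 0.04  ]), array([0.5025, 0.3183, 0.04  ]), array([0.491 , 0.3856, 0.04  ])]
q 0.0 res px 1.1623103276200089 84
```

View pics/t9.png

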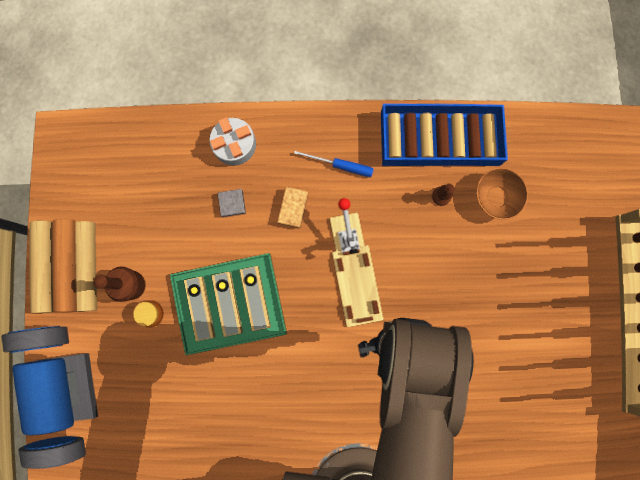

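All three cleats lie flat in the tray with their pins flush, at px (194,290), (222,285) and (251,280). The clamp is open with its ball at (345,204), the bystanders haven't moved, and the arm is clear. Handing in.

```bash
python3 -c "
from station import workorder
print(workorder.close_job())"
```

```text
the job is handed in; nothing more can be done
None
```

All three rivets are set, the cleats lie flat, rivet up, in the green tray, the clamp is open, and the job is handed in (no verdict was returned).

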